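# Put the packing bench tools back in their holders

### The job

Tidy the packing bench: put the screwdriver, the box cutter, the glue bottle and the tape roll each into the grey holder shaped for it, so that the screwdriver and the cutter lie flat down in their nests, the bottle stands upright on the floor of its square socket and the roll lies flat over the round hub. Leave the marker and the loose teal handle at the back where they lie.

Things in the scene. Friction and masses are not known exactly. Their poses are not given: they have to be found in the camera images.
- screwdriver: loose cross-point screwdriver with a dark red handle, lying flat, 201 mm long, 26 mm across (all sizes and offsets in this list are in mm); 0.085 kg. Origin at mid-length, on the underside of the handle (about 2 mm under the bench top); +x points from the handle to the tip. The handle spans x = -100 to -11 (22 wide to grip across y, its top at z = 24), the 6 mm shaft x = -11 to 100 at z = 10 to 16. Grip it across the handle at about x = -55.
- box_cutter: loose orange snap-blade cutter lying flat, 158 x 21 x 17. Origin at mid-length on the underside; x runs along it, the body spans x = -79 to 51 (20 wide, 14 high), the blade end is at +x. Grip it across y at about x = -14.
- glue_bottle: loose white glue bottle with a red nozzle, standing upright, 42 across and 121 tall with the nozzle. Origin at the centre of its bottom, z up. The body to grip is about 38 wide across x or y up to z = 88 (grips best squarely across its own x or y).
- tape_roll: loose roll of brown packing tape lying flat, 114 outer diameter, 48 high, with an open hole about 74 across right through it. Origin at the centre of its underside, z up its axis. Its wall is about 19 thick: pinch the wall with one finger in the hole, squarely at local y = +47 or -47 (x = 0).
- screwdriver_nest: grey plastic nest fixed to the bench, 226 x 56, with the outline of the screwdriver: a bay 105 long and 40 wide for the handle at its -x end and a slot 18 wide for the shaft at its +x end. Floor 4 above the bench, walls 5 thick with their tops at 16; the bay's side walls are open from x = -88 to -22 so that fingers can reach the handle. Origin on the underside; a seated screwdriver has its origin above this one, its +x along this +x, and lies about 2 higher than this origin.
- cutter_nest: grey plastic nest fixed to the bench, 184 x 56, with one straight pocket 174 long (along x) and 36 wide for the box cutter, which may lie in it either way round. Floor 4 above the bench, walls 5 thick with tops at 16, side walls open over the middle 84 for fingers. Origin at its centre on the underside; a seated cutter has its origin above this one.
- bottle_socket: grey plastic square holder fixed to the bench for the glue bottle: an 86 x 86 base with a square collar, 58 x 58 inside, walls 5 thick, top at 26, floor 4 above the bench. Origin at its centre on the underside.
- tape_hub: grey plastic disc fixed to the bench, 124 in diameter and 4 thick, with a round boss 56 in diameter, top at 19, in the middle, over which the hole of the tape roll goes so that the roll lies flat on the disc. Keep fingertips above the boss. Origin at its centre on the underside.
- marker: loose white felt marker with a dark blue cap, 147 x 18 x 20, lying crosswise at the back of the bench. It has no holder here and stays where it is; a stock shelf overhangs the bench just behind it, 460 above the top. Origin at its centre on the underside, x along it.
- loose_handle: loose teal kitchen-tool handle, 170 x 31 x 23, lying crosswise at the back of the bench; it stays where it is. Origin at its centre on the underside, x along it.

How it is judged:
At the end, for the whole second after the job is handed in: Screwdriver, box cutter, glue bottle and tape roll each rest on the floor of their own holder: origin within 15 mm of the holder's horizontally and less than 9 mm above it, tilted less than 0.15 rad, screwdriver and cutter along their nests within 0.2 rad, all released and at rest (horizontal distance between screwdriver and screwdriver_nest below 0.015 m and z of screwdriver in the frame of screwdriver_nest below 0.009 m and angle between each of screwdriver, box_cutter, glue_bottle, tape_roll's own z axis and vertical below 0.15 rad and linear speed of each of screwdriver, box_cutter, glue_bottle, tape_roll below 0.02 m/s and angular speed of each of screwdriver, box_cutter, glue_bottle, tape_roll below 0.2 rad/s and horizontal distance between box_cutter and cutter_nest below 0.015 m and z of box_cutter in the frame of cutter_nest below 0.009 m and horizontal distance between glue_bottle and bottle_socket below 0.015 m and z of glue_bottle in the frame of bottle_socket below 0.009 m and horizontal distance between tape_roll and tape_hub below 0.015 m and z of tape_roll in the frame of tape_hub below 0.009 m and angle between the x axis of screwdriver and the x axis of screwdriver_nest, either way round below 0.2 rad and angle between the x axis of box_cutter and the x axis of cutter_nest, either way round below 0.2 rad); the robot touches nothing.
It fails at once if the marker is shoved from its place (more than 25 mm) (distance of marker from where it was at the start of the episode above 0.025 m).
It fails at once if the loose teal handle is shoved from its place (more than 25 mm) (distance of loose_handle from where it was at the start of the episode above 0.025 m).
It also fails if it takes over 115 s, if anything falls off the work surface, if the arm or the gripper's body presses on something with over 40 N, if the wrist force passes 120 N, or if a joint passes its speed limit or range.

### The arm

A 6-joint arm with a two-finger parallel gripper is mounted at the origin on a cart in front of the work surface, level with it; the furniture and walls round the work are solid. World frame = base frame: x ahead of the robot, y to its left, z up, the work surface at z = 0. Lengths are in m, angles in rad, forces in N, time in s.
With the tool pointing down it reaches from about 0.375 to 0.825 m from the base axis. Payload 5.5 kg.
Tool frame: the origin (TCP) lies on the centre line of the jaws, within the pads' length; the fingertips stand 19 mm ahead of it and the grasp point (between the pads) is the TCP; y points along the fingers, x is the direction in which the jaws open and shut, and the axes are right-handed (so a half turn about y gives the same grasp; the last joint's range is limited). The gripper opens to 85 mm and grips with 20 to 120 N. Pads are 22 mm wide; open, the fingers measure 114 mm over their backs; the gripper's body (76 mm by 85 mm) begins 54 mm behind the grasp point. The pads swing forward as they close: fully open they stand 13 mm farther back than shut.
Start: joints at [-1.296, 0.314, -0.047, 1.21, 0, 1.571], TCP at [0.163, -0.577, 0.25] pointing down, gripper open.
Joint ranges: [-2.67, 2.67], [-0.69, 1.73], [-1.03, 1.25], [-2.08, 2.16], [-1.42, 1.45], [-3.14, 3.14]. Speed limits (rad/s): [2.39, 2.39, 3.01, 3.14, 3.14, 3.14].

### API

Orientations are given as a unit quaternion [w, x, y, z].
In Python, from workcell import bot gives the robot as it stands.
- The arm moves only by the tool carry_out, never from a script. Its argument "targets" is a list of rows, each an object with "slide": the shift along the tool's x, y, z in cm, a list of three; "yaw": the turn about the tool's y in degrees. A call has 1 to 20 rows; each row is the pose to reach, as a shift and turn from the pose commanded when the call began, along the tool's axes at that moment; what a row does not reach only later rows make up. A row lasts 1/10 s, in which the tool goes at most 50 mm and 8.59 degrees, less where a joint would pass 70% of its speed; a pose out of reach is approached as far as the arm can. A call with a gripper value outside its range is refused whole. "jaw" is the gripper's target within -1 to 1 (shut at 1, half-way at 0, fully open at -1), set as the call begins (left out, the last holds). The fingers move at their own pace and stop on an object; "grip_force" is the grip in N (left out, the last holds). Time passes only in rows, so rows that repeat a pose let the fingers close. It gives the time, the measured TCP pose, the force and the opening at its end, in the units of the state.
- bot.read_state(): the state, without advancing time (a new reading comes with each control period).
- bot.read_camera(name): name is "side" or "top"; returns (picture, depth): 480x640x3 uint8, red, green, blue; 480x640 float32, m along the optical axis (not along the pixel's ray), 0 where there is no reading.
- bot.calibration(name): a dict with "intrinsics" (3x3 intrinsics, pixels), "R" (3x3) and "t" (3): a world point X has camera coordinates R X + t. Camera axes: x right, y down, z forward; pixel columns grow to the right and rows downward; lengths in m; the calibration is good to about 2 mm. A picture is of the moment at which its call begins. calibration takes no time and is no camera call.
- bot.sign_off(): hands the job in, once; it reports no verdict.
Trained networks look in the newest picture that a camera, given by its name, has taken for a name from the list of things; names that differ only in an ending like _2 or _b are one class to them, and where a whole thing is asked for, a point or a joint stands for the part that bears it (a point fixed in the world has none). Each returns a list of dicts, best first, with "p" (0 to 1); they miss things now and then, are a little off and sometimes report something else, mostly with a low value. They report only what shows in the picture. A call takes as long as a camera call.
- bot.boxes_of(thing, camera): "xy" ([column, row] as shares, 0 to 1, of the picture: columns of its width, rows of its height, amid what is visible of it).
- bot.cut_out(thing, camera): "mask" (480x640 bool, what is visible of it) and "xy" ([column, row] as shares, 0 to 1, of the picture: columns of its width, rows of its height, amid what is visible of it).
The state is a dict: "t": time; "q": joint angles; "joint_vel": joint speeds; "joint_torque": joint torques, N m; "eef_pos": TCP position; "ee_rot": TCP orientation; "force": force on the tool from outside, world axes, zero at the start; "torque": the same for the moment, N m; "opening": opening from 0.0 (shut) to 1.0 (fully open).
Only numpy, scipy, OpenCV 4.12 (cv2) and the standard library are available. Lean on these libraries where they do the work, as an engineer would, in place of code of your own. Each camera call takes 0.05 s, during which the arm holds its last target.

## Working session

There is one attempt and no reset: what is moved stays moved. The work goes in short steps, Python scripts to look and compute and a tool call to move; the robot and the scene stay as the last step left them, time stands still between calls to the robot, and variables do not carry over. Pictures are saved under pics/ and viewed, and the job is handed in when it is done.

Besides the shell and the picture viewer there is one more tool, called after "Emit:" as a command line: name --argument value ..., lists and objects as JSON in quotes. carry_out: Moves the arm, as the interface text tells. Its arguments: {"type":"object","properties":{"targets":{"type":"array"},"jaw":{"type":"number"},"grip_force":{"type":"number"}},"required":["targets"]}

```bash
ls; mkdir -p pics
python3 - <<'E'
from workcell import bot
import cv2
s=bot.read_state();print(s)
for n in("side","top"):
    p,d=bot.read_camera(n);cv2.imwrite(f"pics/{n}0.png",p[:,:,::-1]);c=bot.calibration(n);print(n,c)
E
```

```text
pics
{'t': 0.0, 'q': array([-1.29602335e+00,  3.14192121e-01, -4.80703123e-02,  1.21019613e+00,
        9.19210458e-06,  1.57080531e+00]), 'joint_vel': array([-7.64247453e-04,  1.78026355e-03, -3.09418533e-05,  6.43621810e-04,
        3.37085592e-04, -1.26982002e-03]), 'joint_torque': array([ 1.25880720e-05, -5.39587677e+01,  3.39753091e+01,  1.93019130e-02,
        4.21548393e-04, -3.26608735e-06]), 'eef_pos': array([ 0.16265342, -0.57697199,  0.2494587 ]), 'ee_rot': array([ 0.56412121, -0.56340657,  0.42728029, -0.4263471 ]), 'force': array([ 0.22794347, -0.09488982, -0.20973546]), 'torque': array([-0.01924848, -0.03284466,  0.01179731]), 'opening': 1.0011962898507663}
side {'intrinsics': array([[504.68061235,   0.        , 324.57782016],
       [  0.        , 504.68061235, 229.15358487],
       [  0.        ,   0.        ,   1.        ]]), 'R': array([[-0.99851061, -0.04920021, -0.02357774],
       [-0.00366309,  0.49164195, -0.87078974],
       [ 0.05443485, -0.86940642, -0.49108993]]), 't': array([0.56233082, 0.0444244 , 1.27658541])}
top {'intrinsics': array([[616.04060975,   0.        , 315.50991364],
       [  0.        , 616.04060975, 238.68832337],
       [  0.        ,   0.        ,   1.        ]]), 'R': array([[-0.02742906, -0.99944639, -0.01882986],
       [-0.989021  ,  0.0298696 , -0.1447248 ],
       [ 0.14520712,  0.01465346, -0.98929276]]), 't': array([0.0219773 , 0.53609605, 1.40090965])}
```

View pics/top0.png

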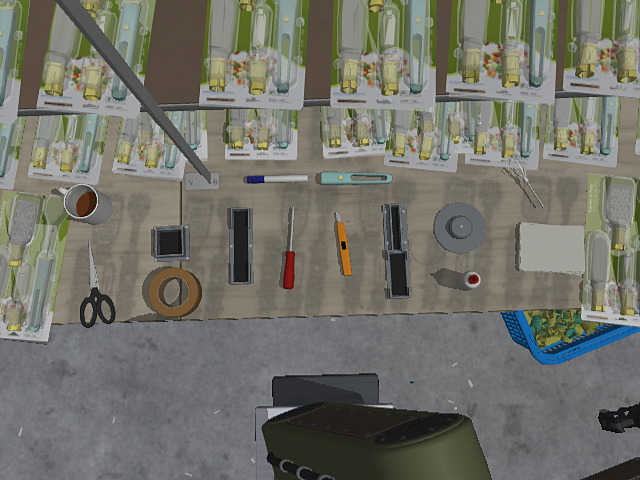

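View pics/side0.png

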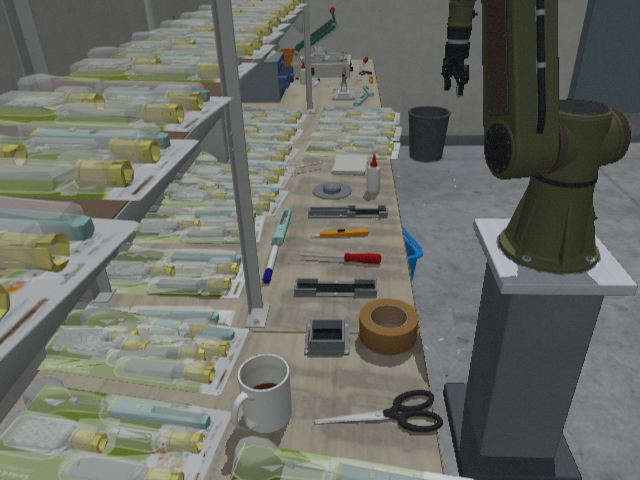

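```bash
cat > h.py <<'E'
from workcell import bot
import numpy as np, cv2
def cal(n):
    c=bot.calibration(n);return c["intrinsics"],c["R"],c["t"]
def cloud(n,d,m=None):
    K,R,t=cal(n)
    v,u=np.nonzero((d>0)&(m if m is not None else True))
    z=d[v,u];X=np.c_[(u-K[0,2])/K[0,0]*z,(v-K[1,2])/K[1,1]*z,z]
    return (X-t)@R,u,v
def proj(n,X):
    K,R,t=cal(n);c=np.atleast_2d(X)@R.T+t
    return (c/c[:,2:])@K.T[:,:2]
def ray(n,u,v,z):
    K,R,t=cal(n);d=np.linalg.inv(K)@[u,v,1]@R;o=-R.T@t
    return o+d*(z-o[2])/d[2]
E
python3 - <<'E'
from h import *
p,d=bot.read_camera("top")
np.savez("top0.npz",p=p,d=d)
for n in "screwdriver box_cutter glue_bottle tape_roll screwdriver_nest cutter_nest bottle_socket tape_hub marker loose_handle".split():
    r=bot.cut_out(n,"top")
    for k in r[:2]:
        print(n,round(k["p"],2),np.round(np.array(k["xy"])*[640,480],1),k["mask"].sum(),end=" ")
        X,u,v=cloud("top",d,k["mask"])
        if len(X)<5: print();continue
        rc=cv2.minAreaRect(X[:,:2].astype(np.float32)*1000)
        print(np.round(rc[0],1),np.round(rc[1],1),round(rc[2],1),"z",np.round(np.percentile(X[:,2],[2,50,98])*1000))
    if r: np.save(f"m_{n}.npy",r[0]["mask"])
print(bot.read_state()["t"])
E
```

```text
screwdriver 0.59 [288.5 266.3] 503 [523.5  68.7] [ 26.2 198.7] 85.6 z [-3. 18. 28.]
box_cutter 0.83 [344.5 249.2] 527 [526.8 -59. ] [150.8  24.3] 5.3 z [-2. 13. 20.]
glue_bottle 0.56 [469.8 279.7] 404 [ 435.6 -346.7] [41.1 59.5] 46.6 z [  0.  77. 117.]
tape_roll 0.63 [167.2 289. ] 1533 [422.3 337.4] [113.1 111.7] 71.2 z [ 4. 47. 54.]
screwdriver_nest 0.81 [396.7 250.2] 2281 [ 509. -185.] [231.5  59.9] 1.3 z [-2.  5. 19.]
cutter_nest 0.72 [243.4 245.3] 1798 [531.  187.4] [ 56.9 185.5] 89.3 z [-2.  5. 19.]
bottle_socket 0.74 [169.9 243.5] 1281 [542. 354.] [88.6 88.6] 2.7 z [-2.  6. 30.]
tape_hub 0.8 [458.6 227.3] 2085 [ 559.1 -338.2] [120.4 123.5] 42.7 z [-2.  6. 23.]
marker 0.63 [276.9 179.9] 401 [690.1  94.8] [143.2  18.5] 88.6 z [ 8. 16. 24.]
loose_handle 0.63 [346.7 176.4] 652 [687.5 -94.6] [168.2  32.8] 88.3 z [ 3. 20. 27.]
loose_handle 0.61 [396.2 250.1] 2234 [ 507.5 -185.8] [226.   57.9] 0.9 z [-2.  5. 20.]
0.65
```

Run:
```python
from h import *
p=np.load("top0.npz")["p"][:,:,::-1]
cv2.imwrite("pics/c1.png",cv2.resize(p[195:305,215:420],None,fx=3.9,fy=3.9,interpolation=cv2.INTER_CUBIC))
a=cv2.resize(p[205:325,135:215],None,fx=4.8,fy=4.8,interpolation=cv2.INTER_CUBIC)
b=cv2.resize(p[190:310,420:500],None,fx=4.8,fy=4.8,interpolation=cv2.INTER_CUBIC)
cv2.imwrite("pics/c2.png",np.hstack([a,b]))
```

```text
(no output)
```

View pics/c1.png

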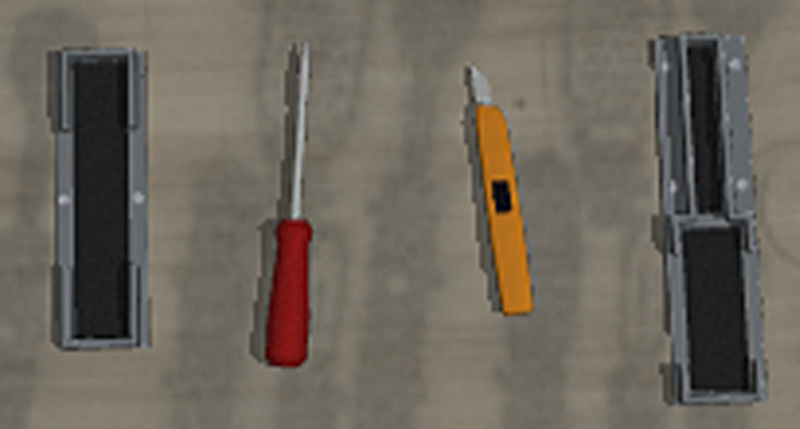

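View pics/c2.png

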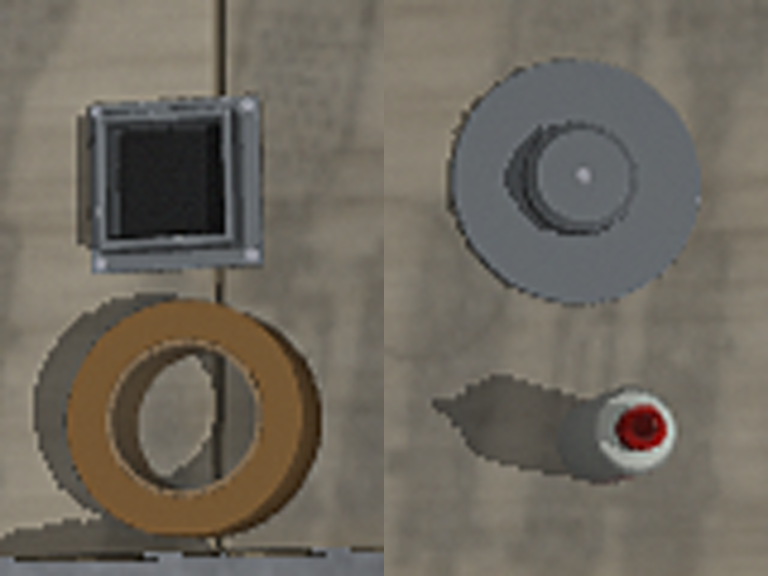

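Run:
```python
from h import *
f=np.load("top0.npz");d=f["d"];p=f["p"]
r=lambda u,v,z:np.round(ray("top",u,v,z)*1000,1)
c1=lambda x,y,z:r(x/3.9+215-.4,y/3.9+195-.4,z)
c2=lambda x,y,z:r(x/4.8+(135 if x<384 else 340)-.4,y/4.8+(205 if x<384 else 190)-.4,z)
print("tape",c2(186.5,417,.048)); print("hole",c2(183,417,.048))
print("bottle noz",c2(642,427,.121),"sh",c2(636,432,.088))
print("hub boss",c2(587,180,.019),"disc",c2(576,181,.004))
print("socket", [c2(*q,.026) for q in [(97,112),(228,103),(238,238),(103,248)]],[c2(*q,.004) for q in[(247,105),(100,263),(251,255)]])
print("sd tip",c1(305,45,.011),"handle end",c1(287,362,.012),"front",c1(295,222,.011))
print("cut ",c1(474,70,.008),c1(517,313,.014),c1(487,105,.014))
print("cn top", [c1(*q,.016) for q in[(62,50),(145,50),(60,345),(145,345)]])
print("sn", [c1(*q,.016) for q in[(652,38),(745,38),(668,400),(763,400)]])
for n,lo,hi in [("tape_roll",.04,.06),("tape_hub",.013,.03),("tape_hub",-.01,.011),("bottle_socket",.018,.04),("cutter_nest",.011,.03),("screwdriver_nest",.011,.03),("screwdriver",.0,.04),("box_cutter",0.006,.03),("glue_bottle",.07,.1),("glue_bottle",.1,.14)]:
    X,u,v=cloud("top",d,np.load(f"m_{n}.npy"));X=X[(X[:,2]>lo)&(X[:,2]<hi)]
    rc=cv2.minAreaRect(X[:,:2].astype(np.float32)*1000)
    print(n,len(X),np.round(rc[0],1),np.round(rc[1],1),round(rc[2],1),"z",np.round(np.median(X[:,2])*1000,1),np.round(cv2.minEnclosingCircle(X[:,:2].astype(np.float32)*1000)[0],1))
K=cv2.imread("pics/side0.png")
cv2.imwrite("pics/c3.png",np.hstack([cv2.resize(K[140:215,340:420],None,fx=5,fy=8)[:600],cv2.resize(K[295:360,350:425],None,fx=5,fy=600/65)]))
```

```text
tape [422.2 337.   48. ]
hole [422.3 338.7  48. ]
bottle noz [ 426.6 -335.1  121. ] sh [ 426.9 -340.    88. ]
hub boss [ 556.7 -340.3   19. ] disc [ 558.8 -338.2    4. ]
socket [array([575.8, 387.9,  26. ]), array([578.3, 322.8,  26. ]), array([510.9, 317.6,  26. ]), array([507.9, 384.3,  26. ])] [array([580.9, 318.4,   4. ]), array([503.1, 391.8,   4. ]), array([504.9, 316.2,   4. ])]
sd tip [621.4  59.3  11. ] handle end [426.4  74.5  12. ] front [511.6  67.9  11. ]
cut  [603.  -44.3   8. ] [451.8 -65.3  14. ] [579.9 -51.4  14. ]
cn top [array([621.9, 208.8,  16. ]), array([620.3, 157.6,  16. ]), array([440.3, 211.3,  16. ]), array([438.8, 159.9,  16. ])]
sn [array([ 618.1, -153.8,   16. ]), array([ 616.3, -210.6,   16. ]), array([ 396.8, -153.8,   16. ]), array([ 395.2, -210.6,   16. ])]
tape_roll 1212 [422.3 337.5] [112.9 111.7] 71.2 z 47.5 [422.5 337.5]
tape_hub 415 [ 565.6 -338.1] [66.9 59.3] 14.5 z 19.0 [ 568.5 -332.3]
tape_hub 1615 [ 559.1 -338.2] [120.4 123.5] 42.7 z 4.4 [ 558.9 -338.3]
bottle_socket 270 [542. 354.] [68.6 70.8] 0.8 z 25.1 [541.3 353.6]
cutter_nest 255 [531.2 188.6] [184.   49.7] 0.2 z 15.5 [530.7 184.7]
screwdriver_nest 411 [ 507.5 -183.8] [225.8  52.3] 0.9 z 15.5 [ 506.7 -184.2]
screwdriver 476 [521.8  68.6] [ 25.8 195.2] 85.6 z 18.9 [521.8  69.4]
box_cutter 467 [525.7 -58.1] [148.8  20.9] 6.3 z 13.1 [525.6 -56.8]
glue_bottle 240 [ 428.1 -341.3] [40.5 38.7] 88.5 z 80.0 [ 429.2 -341.1]
glue_bottle 28 [ 427.4 -339.7] [12.4 10.6] 16.4 z 110.1 [ 427.1 -338.8]
```

View pics/c3.png

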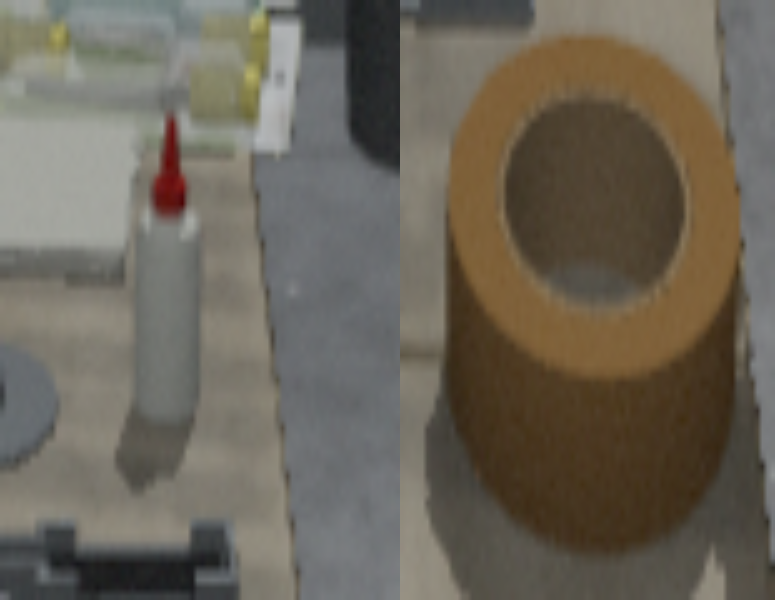

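```bash
cat >> h.py <<'E'
from scipy.spatial.transform import Rotation as Ro
def go(wps,cmd=None):
    """wps: list (x,y,z mm, jaw-dir angle deg [tool x vs world, mod180]) ; print slide cm/yaw deg from current pose"""
    s=bot.read_state();q=s["ee_rot"];R=Ro.from_quat([q[1],q[2],q[3],q[0]]).as_matrix()
    p=s["eef_pos"]; a0=np.degrees(np.arctan2(R[1,0],R[0,0]))
    print("t",round(s["t"],2),"pos",np.round(p*1000,1),"ang",round(a0,2),"tilt",np.round(R[:,1],3),"q",np.round(s["q"],2),"F",np.round(s["force"],1),"op",round(s["opening"],3))
    for x,y,z,a in wps:
        dl=R.T@(np.array([x,y,z])/1000-p)*100
        da=(a-a0+90)%180-90
        print((x,y,z,a),"slide",np.round(dl,2),"yaw",round(-da,2))
E
python3 - <<'E'
from h import *
c1=lambda x,y,z:np.round(1000*ray("top",x/3.9+215-.4,y/3.9+195-.4,z),1)
print("cn bolts",c1(64,200,.004),c1(138,200,.004)); print("floor",c1(101,57,.016),c1(101,343,.016))
print("pocket top inner",c1(71,100,.016),c1(130,100,.016),c1(71,300,.016),c1(131,300,.016))
print("sn bay", c1(683,300,.016),c1(748,300,.016), c1(686,120,.016),c1(720,120,.016),c1(710,218,.016))
go([(427.5,-340,180,90),(427.5,-340,76,90)])
E
```

```text
cn bolts [530.4 210.1   4. ] [529.  164.5   4. ]
floor [616.8 184.8  16. ] [440.8 186.5  16. ]
pocket top inner [590.5 203.5  16. ] [589.4 167.2  16. ] [467.4 204.4  16. ] [466.4 168.   16. ]
sn bay [ 456.6 -165.5   16. ] [ 455.5 -204.6   16. ] [ 566.5 -172.3   16. ] [ 565.9 -192.9   16. ] [ 505.9 -184.1   16. ]
t 0.65 pos [ 162.8 -577.5  250.3] ang -74.26 tilt [ 0.  0. -1.] q [-1.3   0.31 -0.05  1.21  0.    1.57] F [ 0.3 -0.9  0.7] op 1.001
(427.5, -340, 180, 90) slide [-15.68   7.03  31.92] yaw 15.74
(427.5, -340, 76, 90) slide [-15.68  17.43  31.92] yaw 15.74
```

Emit:
carry_out --targets '[{"slide":[-3.9,3,8],"yaw":8},{"slide":[-7.8,4,16],"yaw":15.7},{"slide":[-11.8,5,24],"yaw":15.7},{"slide":[-15.7,5,31.9],"yaw":15.7},{"slide":[-15.7,5,31.9],"yaw":15.7},{"slide":[-15.7,5,31.9],"yaw":15.7},{"slide":[-15.7,5,31.9],"yaw":15.7},{"slide":[-15.7,5,31.9],"yaw":15.7},{"slide":[-15.7,5,31.9],"yaw":15.7},{"slide":[-15.7,5,31.9],"yaw":15.7},{"slide":[-15.7,5,31.9],"yaw":15.7},{"slide":[-15.7,5,31.9],"yaw":15.7}]' --jaw -1 --grip_force 50

```text
t: 1.85
eef_pos: [0.4263, -0.341, 0.2005]
ee_rot: [-0.5, 0.5, -0.5, 0.5]
force: [-0.3, -0.4, 0.0]
opening: 1.0
```

Run:
```python
from h import *
go([(427.5,-340,180,90),(427.5,-340,76,90)])
```

```text
t 1.85 pos [ 426.3 -341.   200.5] ang -90.09 tilt [ 0. -0. -1.] q [-0.67  0.24 -0.26  1.07 -0.    2.47] F [-0.3 -0.4  0. ] op 1.0
(427.5, -340, 180, 90) slide [-0.1   2.05  0.12] yaw -0.09
(427.5, -340, 76, 90) slide [-0.1  12.45  0.12] yaw -0.09
```

Emit:
carry_out --targets '[{"slide":[0,0,0],"yaw":-8.5},{"slide":[0,0,0],"yaw":-17},{"slide":[0,0,0],"yaw":-25.5},{"slide":[0,0,0],"yaw":-34},{"slide":[0,0,0],"yaw":-42.5},{"slide":[0,0,0],"yaw":-51},{"slide":[0,0,0],"yaw":-59.5},{"slide":[0,0,0],"yaw":-68},{"slide":[0,0,0],"yaw":-76.5},{"slide":[0,0,0],"yaw":-85},{"slide":[0,0,0],"yaw":-93.5},{"slide":[0,0,0],"yaw":-102},{"slide":[0,0,0],"yaw":-110.5},{"slide":[0,0,0],"yaw":-119},{"slide":[0,0,0],"yaw":-127.5},{"slide":[0,0,0],"yaw":-136},{"slide":[0,0,0],"yaw":-144.5},{"slide":[0,0,0],"yaw":-153},{"slide":[0,0,0],"yaw":-161.5},{"slide":[0,0,0],"yaw":-170}]'

```text
t: 3.85
eef_pos: [0.4265, -0.3408, 0.2004]
ee_rot: [-0.54, 0.541, 0.456, -0.456]
force: [0.5, 0.6, 0.2]
opening: 0.998
```

Run:
```python
from h import *
go([(427.5,-340,180,90),(427.5,-340,76,90)])
```

```text
t 3.85 pos [ 426.5 -340.8  200.4] ang 80.28 tilt [ 0. -0. -1.] q [-0.67  0.24 -0.26  1.07 -0.   -0.5 ] F [0.5 0.6 0.2] op 0.998
(427.5, -340, 180, 90) slide [ 0.09  2.04 -0.09] yaw -9.72
(427.5, -340, 76, 90) slide [ 0.1  12.44 -0.09] yaw -9.72
```

Emit:
carry_out --targets '[{"slide":[0.1,0,-0.1],"yaw":-8},{"slide":[0.1,1.5,-0.1],"yaw":-9.7},{"slide":[0.1,4,-0.1],"yaw":-9.7},{"slide":[0.1,6.5,-0.1],"yaw":-9.7},{"slide":[0.1,9,-0.1],"yaw":-9.7},{"slide":[0.1,11,-0.1],"yaw":-9.7},{"slide":[0.1,12.4,-0.1],"yaw":-9.7},{"slide":[0.1,12.4,-0.1],"yaw":-9.7},{"slide":[0.1,12.4,-0.1],"yaw":-9.7},{"slide":[0.1,12.4,-0.1],"yaw":-9.7}]'

```text
t: 4.85
eef_pos: [0.4288, -0.3399, 0.0774]
ee_rot: [-0.501, 0.502, 0.499, -0.499]
force: [0.5, 0.0, 0.7]
opening: 1.0
```

Emit:
carry_out --targets '[{"slide":[0,0,0],"yaw":0},{"slide":[0,0,0],"yaw":0},{"slide":[0,0,0],"yaw":0},{"slide":[0,0,0],"yaw":0},{"slide":[0,0,0],"yaw":0},{"slide":[0,0,0],"yaw":0},{"slide":[0,0,0],"yaw":0},{"slide":[0,0,0],"yaw":0},{"slide":[0,0,0],"yaw":0},{"slide":[0,0,0],"yaw":0},{"slide":[0,0,0],"yaw":0},{"slide":[0,0,0],"yaw":0}]' --jaw 1 --grip_force 45

```text
t: 6.05
eef_pos: [0.4292, -0.3392, 0.077]
ee_rot: [-0.501, 0.502, 0.499, -0.499]
force: [-0.1, 0.7, 5.4]
opening: 0.491
```

Run:
```python
from h import *
go([(427.5,-340,180,90),(542.5,353.5,180,90)])
```

```text
t 6.05 pos [ 429.2 -339.2   77. ] ang 89.76 tilt [ 0.002 -0.    -1.   ] q [-0.67  0.35 -0.42  0.8   0.   -0.66] F [-0.1  0.7  5.4] op 0.491
(427.5, -340, 180, 90) slide [ -0.09 -10.3    0.15] yaw -0.24
(542.5, 353.5, 180, 90) slide [ 69.31 -10.31 -11.05] yaw -0.24
```

Emit:
carry_out --targets '[{"slide":[0,-1,0],"yaw":0},{"slide":[0,-2.5,0],"yaw":0},{"slide":[0,-5,0],"yaw":0},{"slide":[0,-7.5,0],"yaw":0},{"slide":[0,-9,0],"yaw":0},{"slide":[0,-10,0],"yaw":0},{"slide":[0,-10,0],"yaw":0},{"slide":[0,-10,0],"yaw":0}]'

```text
t: 6.85
eef_pos: [0.428, -0.3388, 0.1758]
ee_rot: [0.501, -0.501, -0.499, 0.499]
force: [-0.6, 0.2, -1.3]
opening: 0.491
```

Run:
```python
from h import *
p,d=bot.read_camera("top");cv2.imwrite("pics/t1.png",p[:,:,::-1])
p,d=bot.read_camera("side");cv2.imwrite("pics/s1.png",p[:,:,::-1])
a=cv2.imread("pics/s1.png")[40:240,280:480];b=cv2.imread("pics/t1.png")[190:390,380:580]
cv2.imwrite("pics/x1.png",np.hstack([cv2.resize(a,(400,400)),cv2.resize(b,(400,400))]))
go([(427.5,-340,180,90),(542.5,353.5,180,90)])
```

```text
t 6.95 pos [ 427.7 -338.5  175.2] ang 89.74 tilt [-0.002  0.001 -1.   ] q [-0.67  0.26 -0.3   1.02 -0.   -0.66] F [-1.   0.2 -0.8] op 0.495
(427.5, -340, 180, 90) slide [-0.15 -0.49  0.02] yaw -0.26
(542.5, 353.5, 180, 90) slide [ 69.25  -0.42 -11.17] yaw -0.26
```

View pics/x1.png

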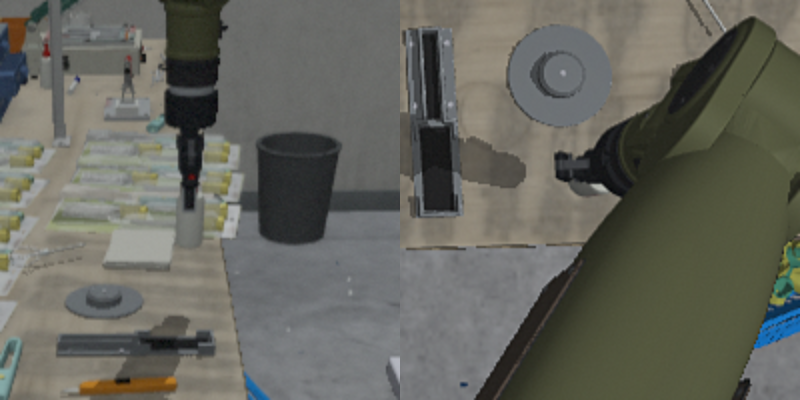

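Emit:
carry_out --targets '[{"slide":[1,0,-0.2],"yaw":0},{"slide":[3,0,-0.5],"yaw":0},{"slide":[6,0,-1],"yaw":0},{"slide":[10,0,-1.6],"yaw":0},{"slide":[14.5,0,-2.3],"yaw":0},{"slide":[19,0,-3],"yaw":0},{"slide":[23.5,0,-3.8],"yaw":0},{"slide":[28,0,-4.5],"yaw":0},{"slide":[32.5,0,-5.2],"yaw":0},{"slide":[37,0,-6],"yaw":0},{"slide":[41.5,0,-6.7],"yaw":0},{"slide":[46,0,-7.4],"yaw":0},{"slide":[50.5,0,-8.1],"yaw":0},{"slide":[55,0,-8.9],"yaw":0},{"slide":[59,0,-9.5],"yaw":0},{"slide":[62.5,0,-10.1],"yaw":0},{"slide":[65.5,0,-10.6],"yaw":0},{"slide":[67.5,0,-10.9],"yaw":0},{"slide":[69,0,-11.1],"yaw":0},{"slide":[69.2,0,-11.2],"yaw":0}]'

```text
t: 8.95
eef_pos: [0.5428, 0.3541, 0.1755]
ee_rot: [0.501, -0.5, -0.499, 0.5]
force: [0.5, -0.0, -0.3]
opening: 0.497
```

Emit:
carry_out --targets '[{"slide":[0,0,0],"yaw":0},{"slide":[0,0,0],"yaw":0},{"slide":[0,0,0],"yaw":0}]'

```text
t: 9.25
eef_pos: [0.5435, 0.3514, 0.1764]
ee_rot: [-0.501, 0.501, 0.498, -0.499]
force: [0.1, -0.7, -0.3]
opening: 0.489
```

Run:
```python
from h import *
p,d=bot.read_camera("top");cv2.imwrite("pics/t2.png",p[:,:,::-1])
p,d=bot.read_camera("side");cv2.imwrite("pics/s2.png",p[:,:,::-1])
a=cv2.imread("pics/s2.png")[200:400,240:440];b=cv2.imread("pics/t2.png")[190:390,70:270]
cv2.imwrite("pics/x2.png",np.hstack([cv2.resize(a,(400,400)),cv2.resize(b,(400,400))]))
go([(542.5,353.5,83,90),(542.5,353.5,180,90)])
```

```text
t 9.35 pos [543.6 351.6 176.5] ang 89.68 tilt [ 0. -0. -1.] q [ 0.57  0.44 -0.04  1.09 -0.    0.58] F [ 0.1  1.3 -0.6] op 0.492
(542.5, 353.5, 83, 90) slide [0.19 9.35 0.11] yaw -0.32
(542.5, 353.5, 180, 90) slide [ 0.19 -0.35  0.11] yaw -0.32
```

View pics/x2.png

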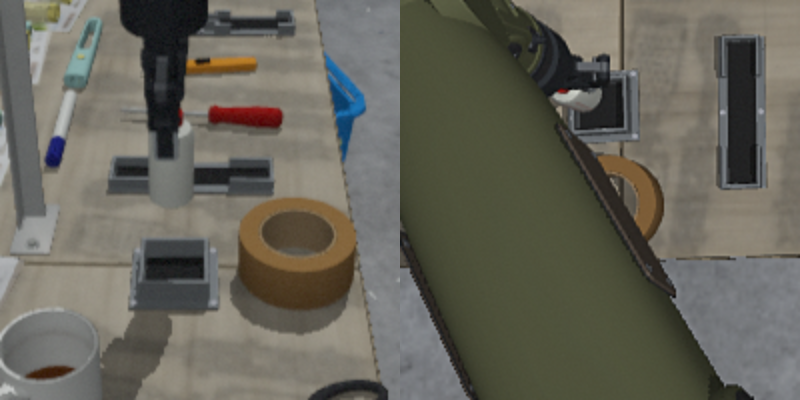

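Emit:
carry_out --targets '[{"slide":[0.2,0.8,0],"yaw":0},{"slide":[0.2,2.5,0],"yaw":0},{"slide":[0.2,4.5,0],"yaw":0},{"slide":[0.2,6.2,0],"yaw":0},{"slide":[0.2,7.5,0],"yaw":0},{"slide":[0.2,8.4,0],"yaw":0},{"slide":[0.2,9,0],"yaw":0},{"slide":[0.2,9.3,0],"yaw":0},{"slide":[0.2,9.3,0],"yaw":0},{"slide":[0.2,9.3,0],"yaw":0},{"slide":[0.2,9.3,0],"yaw":0}]'

```text
t: 10.45
eef_pos: [0.5439, 0.3547, 0.084]
ee_rot: [-0.501, 0.501, 0.499, -0.499]
force: [0.3, -0.1, -1.6]
opening: 0.492
```

Run:
```python
from h import *
p,d=bot.read_camera("side");cv2.imwrite("pics/s3.png",p[:,:,::-1])
a=cv2.imread("pics/s3.png")[240:400,220:440]
cv2.imwrite("pics/x3.png",cv2.resize(a,None,fx=3,fy=3))
go([(544,353.5,81,90),(542.5,353.5,180,90)])
```

```text
t 10.5 pos [543.9 354.7  83.9] ang 89.74 tilt [ 0.001  0.001 -1.   ] q [ 0.58  0.51 -0.15  0.91  0.    0.58] F [ 0.3  0.  -1.5] op 0.491
(544, 353.5, 81, 90) slide [-0.12  0.29 -0.01] yaw -0.26
(542.5, 353.5, 180, 90) slide [-0.12 -9.61  0.13] yaw -0.26
```

View pics/x3.png

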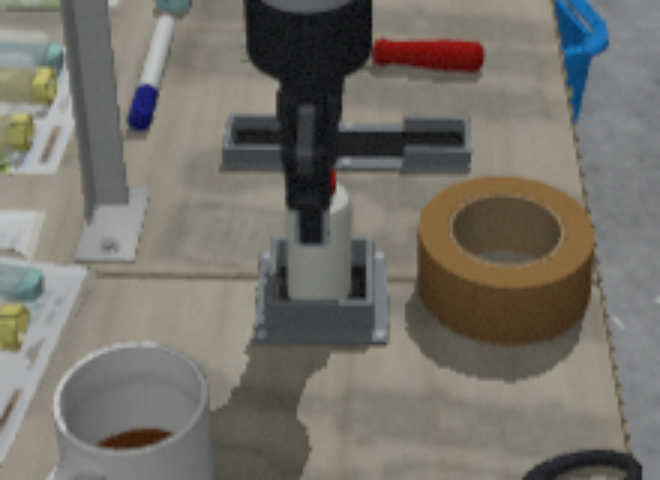

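Emit:
carry_out --targets '[{"slide":[0,0.15,0],"yaw":0},{"slide":[0,0.25,0],"yaw":0},{"slide":[0,0.25,0],"yaw":0}]'

```text
t: 10.8
eef_pos: [0.5439, 0.3547, 0.0812]
ee_rot: [-0.501, 0.501, 0.499, -0.499]
force: [0.1, -0.2, 0.8]
opening: 0.495
```

Emit:
carry_out --targets '[{"slide":[0,0,0],"yaw":0},{"slide":[0,0,0],"yaw":0},{"slide":[0,0,0],"yaw":0},{"slide":[0,0,0],"yaw":0},{"slide":[0,0,0],"yaw":0},{"slide":[0,0,0],"yaw":0},{"slide":[0,0,0],"yaw":0},{"slide":[0,0,0],"yaw":0}]' --jaw -1

```text
t: 11.6
eef_pos: [0.5435, 0.3545, 0.0808]
ee_rot: [0.501, -0.501, -0.499, 0.499]
force: [-0.3, -0.2, 0.7]
opening: 0.996
```

Emit:
carry_out --targets '[{"slide":[0,-1,0],"yaw":0},{"slide":[0,-4,0],"yaw":0},{"slide":[0,-8,0],"yaw":0},{"slide":[0,-11,0],"yaw":0},{"slide":[0,-11,0],"yaw":0},{"slide":[0,-11,0],"yaw":0}]'

```text
t: 12.2
eef_pos: [0.5441, 0.3549, 0.1924]
ee_rot: [-0.501, 0.501, 0.5, -0.498]
force: [-0.1, -0.4, 0.4]
opening: 1.0
```

Run:
```python
from h import *
p,d=bot.read_camera("side");cv2.imwrite("pics/s4.png",p[:,:,::-1])
a=cv2.imread("pics/s4.png")[240:400,220:440]
cv2.imwrite("pics/x4.png",cv2.resize(a,None,fx=3,fy=3))
go([(422.3,290.3,190,90),(422.3,290.3,43,90)])
```

```text
t 12.25 pos [543.4 354.4 190.9] ang 89.75 tilt [ 0.  0. -1.] q [ 0.58  0.43 -0.01  1.13  0.    0.58] F [0.3 0.4 0.1] op 1.002
(422.3, 290.3, 190, 90) slide [-6.47  0.09 12.08] yaw -0.25
(422.3, 290.3, 43, 90) slide [-6.47 14.79 12.08] yaw -0.25
```

View pics/x4.png

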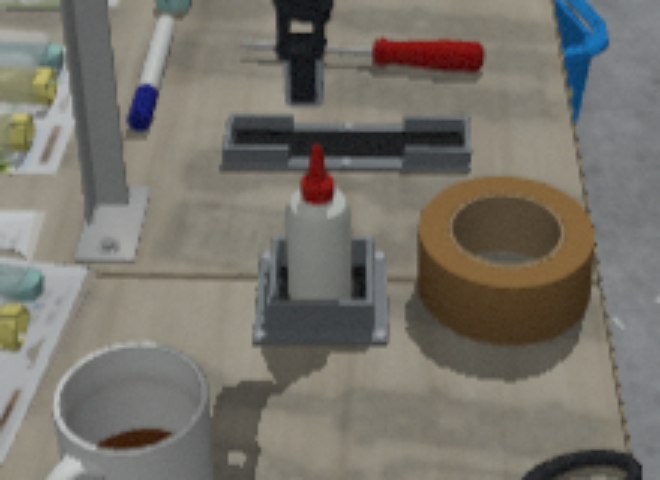

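Emit:
carry_out --targets '[{"slide":[-1.5,0,3],"yaw":0},{"slide":[-3.5,0,7],"yaw":0},{"slide":[-5.5,0,10],"yaw":0},{"slide":[-6.5,0,12.1],"yaw":-0.2},{"slide":[-6.5,0,12.1],"yaw":-0.2},{"slide":[-6.5,1,12.1],"yaw":-0.2},{"slide":[-6.5,4,12.1],"yaw":-0.2},{"slide":[-6.5,7,12.1],"yaw":-0.2},{"slide":[-6.5,9,12.1],"yaw":-0.2},{"slide":[-6.5,9,12.1],"yaw":-0.2},{"slide":[-6.5,9,12.1],"yaw":-0.2}]'

```text
t: 13.35
eef_pos: [0.4224, 0.29, 0.1]
ee_rot: [0.5, -0.5, -0.499, 0.5]
force: [0.7, -0.0, -0.4]
opening: 0.998
```

Run:
```python
from h import *
go([(422.3,290.3,43,90)])
p,d=bot.read_camera("side");cv2.imwrite("pics/s5.png",p[:,:,::-1])
a=cv2.imread("pics/s5.png")[240:400,220:440]
cv2.imwrite("pics/x5.png",cv2.resize(a,None,fx=3,fy=3))
```

```text
t 13.35 pos [422.4 290.  100. ] ang 89.94 tilt [-0.001 -0.001 -1.   ] q [ 0.6   0.27 -0.48  0.83 -0.    0.6 ] F [ 0.7 -0.  -0.4] op 0.998
(422.3, 290.3, 43, 90) slide [ 0.03  5.7  -0.  ] yaw -0.06
```

View pics/x5.png

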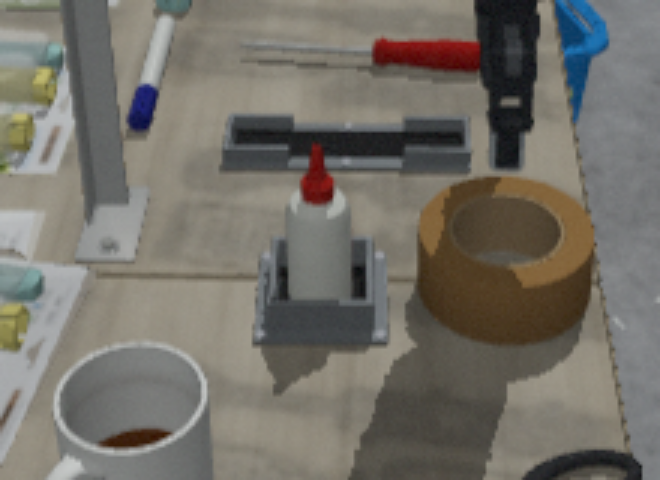

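Emit:
carry_out --targets '[{"slide":[0,1.5,0],"yaw":0},{"slide":[0,3.5,0],"yaw":0},{"slide":[0,5,0],"yaw":0},{"slide":[0,5.7,0],"yaw":0},{"slide":[0,5.7,0],"yaw":0},{"slide":[0,5.7,0],"yaw":0},{"slide":[0,5.7,0],"yaw":0}]'

```text
t: 14.1
eef_pos: [0.4231, 0.2906, 0.0449]
ee_rot: [-0.5, 0.5, 0.5, -0.499]
force: [0.1, 0.3, -0.1]
opening: 1.0
```

Emit:
carry_out --targets '[{"slide":[0,0,0],"yaw":0},{"slide":[0,0,0],"yaw":0},{"slide":[0,0,0],"yaw":0},{"slide":[0,0,0],"yaw":0},{"slide":[0,0,0],"yaw":0},{"slide":[0,0,0],"yaw":0},{"slide":[0,0,0],"yaw":0},{"slide":[0,0,0],"yaw":0},{"slide":[0,0,0],"yaw":0},{"slide":[0,0,0],"yaw":0},{"slide":[0,0,0],"yaw":0},{"slide":[0,0,0],"yaw":0}]' --jaw 1 --grip_force 70

```text
t: 15.3
eef_pos: [0.4229, 0.2906, 0.0445]
ee_rot: [-0.5, 0.5, 0.5, -0.499]
force: [0.6, -0.0, 4.7]
opening: 0.207
```

Emit:
carry_out --targets '[{"slide":[0,-0.5,0],"yaw":0},{"slide":[0,-1.5,0],"yaw":0},{"slide":[0,-2.5,0],"yaw":0},{"slide":[0,-3,0],"yaw":0},{"slide":[0,-3,0],"yaw":0}]'

```text
t: 15.8
eef_pos: [0.4229, 0.2905, 0.0749]
ee_rot: [-0.5, 0.5, 0.5, -0.499]
force: [-0.7, -0.1, -2.6]
opening: 0.204
```

Run:
```python
from h import *
go([(558,-338.7-47,140,90)])
p,d=bot.read_camera("side");cv2.imwrite("pics/s6.png",p[:,:,::-1])
a=cv2.imread("pics/s6.png")[220:380,260:480]
cv2.imwrite("pics/x6.png",cv2.resize(a,None,fx=3,fy=3))
```

```text
t 15.8 pos [422.9 290.5  74.9] ang 89.94 tilt [ 0.002  0.001 -1.   ] q [ 0.6   0.29 -0.51  0.77 -0.    0.6 ] F [-0.7 -0.1 -2.6] op 0.204
(558, -385.7, 140, 90) slide [-67.59  -6.56 -13.59] yaw -0.06
```

View pics/x6.png

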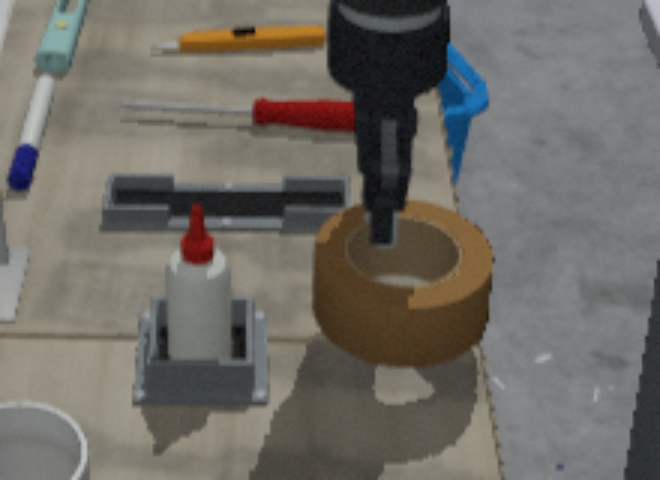

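Emit:
carry_out --targets '[{"slide":[-0.5,-2,0],"yaw":0},{"slide":[-2,-4.5,0],"yaw":0},{"slide":[-4.5,-6.5,-0.5],"yaw":0},{"slide":[-8.5,-6.5,-1.3],"yaw":0},{"slide":[-13,-6.5,-2.2],"yaw":0},{"slide":[-17.5,-6.5,-3.1],"yaw":0},{"slide":[-22,-6.5,-4],"yaw":0},{"slide":[-26.5,-6.5,-5],"yaw":0},{"slide":[-31,-6.5,-6],"yaw":0},{"slide":[-35.5,-6.5,-7],"yaw":0},{"slide":[-40,-6.5,-8],"yaw":0},{"slide":[-44.5,-6.5,-9],"yaw":0},{"slide":[-49,-6.5,-10],"yaw":0},{"slide":[-53.5,-6.5,-11],"yaw":0},{"slide":[-57.5,-6.5,-12],"yaw":0},{"slide":[-61,-6.5,-12.6],"yaw":0},{"slide":[-64,-6.5,-13],"yaw":0},{"slide":[-66,-6.5,-13.3],"yaw":0},{"slide":[-67.3,-6.5,-13.6],"yaw":0},{"slide":[-67.6,-6.5,-13.6],"yaw":0}]'

```text
t: 17.85
eef_pos: [0.5575, -0.3871, 0.1381]
ee_rot: [0.501, -0.5, -0.499, 0.499]
force: [0.0, -0.2, -2.4]
opening: 0.206
```

Emit:
carry_out --targets '[{"slide":[0,0,0],"yaw":0},{"slide":[0,0,0],"yaw":0},{"slide":[0,0,0],"yaw":0}]'

```text
t: 18.15
eef_pos: [0.5576, -0.385, 0.1389]
ee_rot: [0.5, -0.5, -0.5, 0.5]
force: [-0.4, 0.7, -2.0]
opening: 0.206
```

Run:
```python
from h import *
go([(558,-385.4,49,90)])
p,d=bot.read_camera("top");cv2.imwrite("pics/t7.png",p[:,:,::-1])
p2,d2=bot.read_camera("side");cv2.imwrite("pics/s7.png",p2[:,:,::-1])
for n,dd in(("side",d2),("top",d)):
  r=bot.cut_out("tape_roll",n)
  for k in r[:2]:
    X,_,_=cloud(n,dd,k["mask"]);print(n,k["p"],np.round(np.percentile(X,[2,50,98],axis=0)*1000))
a=cv2.imread("pics/s7.png")[110:260,270:420];b=cv2.imread("pics/t7.png")[170:320,400:550]
cv2.imwrite("pics/x7.png",np.hstack([cv2.resize(a,(400,400)),cv2.resize(b,(400,400))]))
```

```text
t 18.15 pos [ 557.6 -385.   138.9] ang 90.01 tilt [-0.  0. -1.] q [-0.6   0.52 -0.    1.05  0.   -0.6 ] F [-0.4  0.7 -2. ] op 0.206
(558, -385.4, 49, 90) slide [-0.05  8.99 -0.05] yaw 0.01
side 0.73 [[ 493. -381.   94.]
 [ 541. -297.  126.]
 [ 596. -277.  142.]]
side 0.27 [[ 398. -215.   -2.]
 [ 506. -173.    4.]
 [ 613. -155.   15.]]
top 0.71 [[ 492. -380.  103.]
 [ 539. -312.  142.]
 [ 599. -281.  148.]]
top 0.58 [[ 502. -390.   -1.]
 [ 560. -338.    6.]
 [ 610. -280.   23.]]
```

View pics/x7.png

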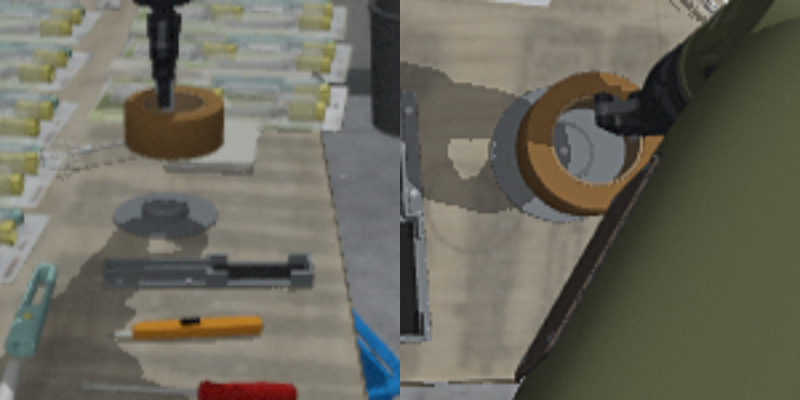

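```bash
cat >> h.py <<'E'
from scipy.optimize import least_squares
def tapefit(n="top",zlo=.0,band=.008):
    p,d=bot.read_camera(n);k=bot.cut_out("tape_roll",n)[0]
    X,_,_=cloud(n,d,k["mask"]);zt=np.percentile(X[:,2],97);A=X[X[:,2]>zt-band-.004]
    # plane and outer/inner circle fit
    pl=np.linalg.lstsq(np.c_[A[:,:2]-A[:,:2].mean(0),np.ones(len(A))],A[:,2],rcond=None)[0]
    xy=A[:,:2]
    def f(c):
        r=np.hypot(*(xy-c).T);return np.maximum(0,r-.057)+np.maximum(0,.037-r)
    s=least_squares(f,xy.mean(0),loss="soft_l1",f_scale=.002)
    print(n,k["p"],len(A),"plane",np.round(pl,3),"centre",np.round(s.x*1000,1),"res",np.mean(f(s.x))*1000)
E
python3 - <<'E'
from h import *
tapefit("top");tapefit("side")
E
```

```text
top 0.82 935 plane [ 0.019 -0.003  0.143] centre [ 547.3 -338.1] res 0.17930903960352518
side 0.6 378 plane [ 0.007 -0.016  0.138] centre [ 545.7 -333.3] res 0.2691931369354479
```

Emit:
carry_out --targets '[{"slide":[0,0,-0.5],"yaw":0},{"slide":[0,1,-1.1],"yaw":0},{"slide":[0,3,-1.1],"yaw":0},{"slide":[0,5,-1.1],"yaw":0},{"slide":[0,6.3,-1.1],"yaw":0},{"slide":[0,6.7,-1.1],"yaw":0},{"slide":[0,6.7,-1.1],"yaw":0},{"slide":[0,6.7,-1.1],"yaw":0}]'

```text
t: 19.35
eef_pos: [0.5691, -0.3865, 0.0726]
ee_rot: [-0.5, 0.501, 0.5, -0.5]
force: [0.2, 0.0, -3.0]
opening: 0.205
```

Run:
```python
from h import *
tapefit("top");tapefit("side")
go([(568.7,-385.4,48.5,90)])
p,d=bot.read_camera("top");cv2.imwrite("pics/t8.png",p[:,:,::-1])
p2,d2=bot.read_camera("side");cv2.imwrite("pics/s8.png",p2[:,:,::-1])
a=cv2.imread("pics/s8.png")[130:230,290:390];b=cv2.imread("pics/t8.png")[180:280,410:510]
cv2.imwrite("pics/x8.png",np.hstack([cv2.resize(a,(400,400)),cv2.resize(b,(400,400))]))
```

```text
top 0.71 813 plane [-0.237  0.409  0.081] centre [ 558.8 -338.8] res 0.8481824400971224Traceback (most recent call last):
  File "<stdin>", line 2, in <module>
  File "h.py", line 28, in tapefit
    p,d=bot.read_camera(n);k=bot.cut_out("tape_roll",n)[0]
                             ~~~~~~~~~~~~~~~~~~~~~~~~~~^^^
IndexError: list index out of range
```

Run:
```python
from h import *
go([(568.7,-385.4,48.5,90)])
p,d=bot.read_camera("top");cv2.imwrite("pics/t8.png",p[:,:,::-1])
p2,d2=bot.read_camera("side");cv2.imwrite("pics/s8.png",p2[:,:,::-1])
a=cv2.imread("pics/s8.png")[130:230,290:390];b=cv2.imread("pics/t8.png")[180:280,410:510]
cv2.imwrite("pics/x8.png",np.hstack([cv2.resize(a,(400,400)),cv2.resize(b,(400,400))]))
X,u,v=cloud("top",d)
w=(X[:,2]>.055)&(X[:,2]<.085)&(np.abs(X[:,0]-.55)<.08)&(np.abs(X[:,1]+.33)<.08)&(p[v,u,0]>p[v,u,2]*1.5)
A=X[w];xy=A[:,:2];print(len(A),np.linalg.lstsq(np.c_[xy-xy.mean(0),np.ones(len(A))],A[:,2],rcond=None)[0])
f=lambda c:(lambda r:np.maximum(0,r-.057)+np.maximum(0,.037-r))(np.hypot(*(xy-c).T))
print(least_squares(f,xy.mean(0),loss="soft_l1",f_scale=.002).x)
```

```text
t 19.55 pos [ 569.1 -386.5   72.8] ang 89.95 tilt [ 0.001 -0.001 -1.   ] q [-0.6   0.58 -0.05  0.93  0.   -0.6 ] F [ 0.3 -0.4 -2.3] op 0.204
(568.7, -385.4, 48.5, 90) slide [0.11 2.43 0.05] yaw -0.05
903 [ 0.0273022  -0.0054775   0.07523289]
[ 0.55920353 -0.33826227]
```

View pics/x8.png

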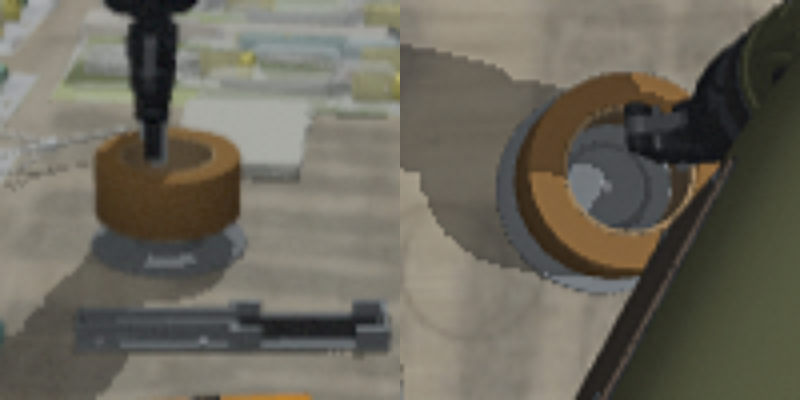

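Emit:
carry_out --targets '[{"slide":[0,0.6,0.1],"yaw":0},{"slide":[0,1.2,0.1],"yaw":0},{"slide":[0,1.8,0.1],"yaw":0},{"slide":[0,2.2,0.1],"yaw":0},{"slide":[0,2.4,0.1],"yaw":0},{"slide":[0,2.4,0.1],"yaw":0},{"slide":[0,2.4,0.1],"yaw":0}]'

```text
t: 20.35
eef_pos: [0.5672, -0.3858, 0.0485]
ee_rot: [0.5, -0.5, -0.5, 0.5]
force: [-3.5, 2.5, 5.7]
opening: 0.205
```

Emit:
carry_out --targets '[{"slide":[0,0,0],"yaw":0},{"slide":[0,0,0],"yaw":0},{"slide":[0,0,0],"yaw":0},{"slide":[0,0,0],"yaw":0},{"slide":[0,0,0],"yaw":0},{"slide":[0,0,0],"yaw":0}]' --jaw 0

```text
t: 20.95
eef_pos: [0.5675, -0.3861, 0.0477]
ee_rot: [0.5, -0.5, -0.5, 0.5]
force: [-0.3, -0.5, 0.3]
opening: 0.501
```

Emit:
carry_out --targets '[{"slide":[0,-0.5,0],"yaw":0},{"slide":[0,-2,0],"yaw":0},{"slide":[0,-5,0],"yaw":0},{"slide":[0,-9,0],"yaw":0},{"slide":[2,-12,0],"yaw":0},{"slide":[5,-12,0],"yaw":0},{"slide":[9,-12,2],"yaw":0},{"slide":[13.5,-12,3],"yaw":0},{"slide":[18,-12,4],"yaw":0},{"slide":[22.5,-12,5],"yaw":0},{"slide":[27,-12,6],"yaw":0},{"slide":[31,-12,7],"yaw":0},{"slide":[35,-12,8],"yaw":0},{"slide":[39,-12,9],"yaw":0},{"slide":[42,-12,10],"yaw":0},{"slide":[44,-12,10],"yaw":0},{"slide":[45,-12,10],"yaw":0},{"slide":[45,-12,10],"yaw":0}]' --jaw -1

```text
t: 22.75
eef_pos: [0.4686, 0.0648, 0.1688]
ee_rot: [-0.499, 0.5, 0.501, -0.5]
force: [0.8, 0.1, -0.1]
opening: 1.001
```

Run:
```python
from h import *
p,d=bot.read_camera("top");cv2.imwrite("pics/t9.png",p[:,:,::-1])
X,u,v=cloud("top",d)
w=(X[:,2]>.043)&(X[:,2]<.065)&(np.abs(X[:,0]-.55)<.08)&(np.abs(X[:,1]+.33)<.08)&(p[v,u,0]>p[v,u,2]*1.5)
A=X[w];xy=A[:,:2];print(len(A),np.linalg.lstsq(np.c_[xy-xy.mean(0),np.ones(len(A))],A[:,2],rcond=None)[0])
f=lambda c:(lambda r:np.maximum(0,r-.057)+np.maximum(0,.037-r))(np.hypot(*(xy-c).T))
print(least_squares(f,xy.mean(0),loss="soft_l1",f_scale=.002).x)
go([(467.8,71.3,120,90-4.46),(467.8,71.3,23,90-4.46)])
p2,d2=bot.read_camera("side");cv2.imwrite("pics/s9.png",p2[:,:,::-1])
```

```text
1216 [ 0.00567886 -0.00388556  0.05223198]
[ 0.55689328 -0.3378123 ]
t 22.8 pos [468.5  64.  168.5] ang 89.99 tilt [ 0.001 -0.    -1.   ] q [ 0.14  0.13 -0.48  0.97 -0.    0.14] F [1.1 0.3 0.2] op 1.0
(467.8, 71.3, 120, 85.54) slide [0.73 4.85 0.08] yaw 4.45
(467.8, 71.3, 23, 85.54) slide [ 0.74 14.55  0.09] yaw 4.45
```

View pics/s9.png

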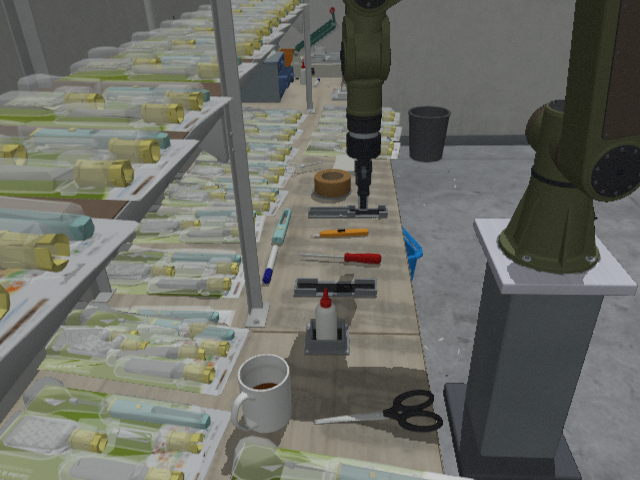

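View pics/t9.png

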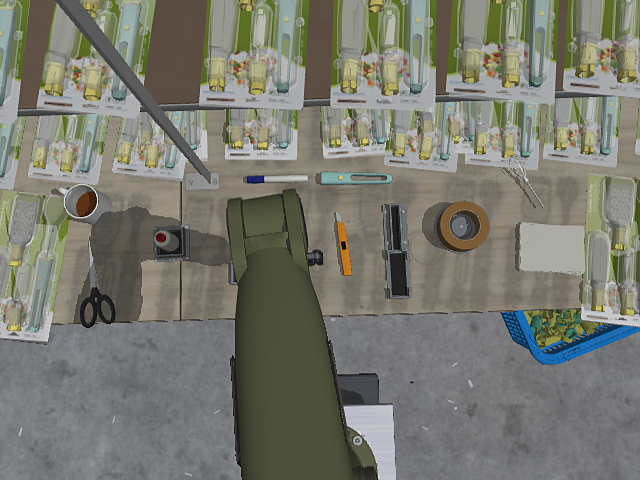

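Emit:
carry_out --targets '[{"slide":[0.7,1,0.1],"yaw":4.4},{"slide":[0.7,4,0.1],"yaw":4.4},{"slide":[0.7,7,0.1],"yaw":4.4},{"slide":[0.7,10,0.1],"yaw":4.4},{"slide":[0.7,12.5,0.1],"yaw":4.4},{"slide":[0.7,14,0.1],"yaw":4.4},{"slide":[0.7,14.6,0.1],"yaw":4.4},{"slide":[0.7,14.6,0.1],"yaw":4.4},{"slide":[0.7,14.6,0.1],"yaw":4.4},{"slide":[0.7,14.6,0.1],"yaw":4.4}]'

```text
t: 23.85
eef_pos: [0.468, 0.0709, 0.0228]
ee_rot: [-0.519, 0.52, 0.481, -0.48]
force: [0.4, -0.3, -0.3]
opening: 0.996
```

Run:
```python
from h import *
go([(467.8,71.3,22.5,90-4.46)])
p2,d2=bot.read_camera("side")
cv2.imwrite("pics/x10.png",cv2.resize(p2[190:310,270:430,::-1],None,fx=4,fy=4))
```

```text
t 23.85 pos [468.   70.9  22.8] ang 85.52 tilt [ 0.002  0.    -1.   ] q [ 0.15  0.3  -0.65  0.62 -0.    0.23] F [ 0.4 -0.3 -0.3] op 0.996
(467.8, 71.3, 22.5, 85.54) slide [0.04 0.03 0.03] yaw -0.02
```

View pics/x10.png

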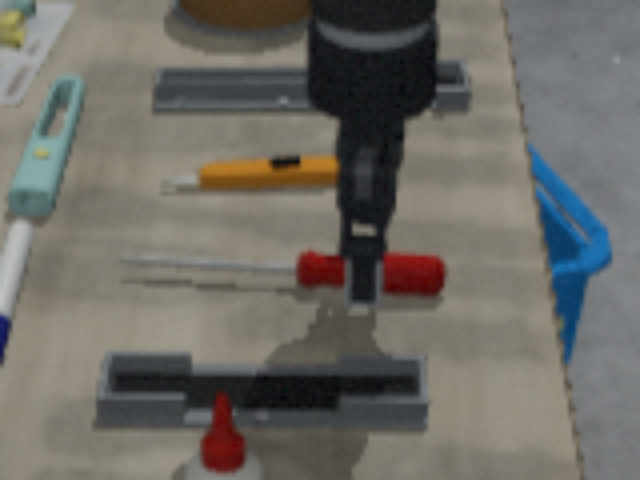

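Fingers straddle the red handle (about col 365, row 275). Close and lift.

Emit:
carry_out --targets '[{"slide":[0,0,0],"yaw":0},{"slide":[0,0,0],"yaw":0},{"slide":[0,0,0],"yaw":0},{"slide":[0,0,0],"yaw":0},{"slide":[0,0,0],"yaw":0},{"slide":[0,0,0],"yaw":0},{"slide":[0,0,0],"yaw":0},{"slide":[0,0,0],"yaw":0},{"slide":[0,0,0],"yaw":0},{"slide":[0,0,0],"yaw":0},{"slide":[0,0,0],"yaw":0},{"slide":[0,0,0],"yaw":0}]' --jaw 1 --grip_force 60

```text
t: 25.1
eef_pos: [0.4673, 0.0711, 0.0221]
ee_rot: [-0.519, 0.519, 0.48, -0.48]
force: [-0.7, 0.4, 4.7]
opening: 0.24
```

Emit:
carry_out --targets '[{"slide":[0,-0.5,0],"yaw":0},{"slide":[0,-2,0],"yaw":0},{"slide":[0,-4,0],"yaw":0},{"slide":[0,-6,0],"yaw":0},{"slide":[0,-7,0],"yaw":0},{"slide":[0,-7,0],"yaw":0},{"slide":[0,-7,0],"yaw":0}]'

```text
t: 25.8
eef_pos: [0.4666, 0.0709, 0.0913]
ee_rot: [0.519, -0.519, -0.48, 0.48]
force: [-0.5, 0.1, -1.0]
opening: 0.241
```

Run:
```python
from h import *
import math
nx,ny,na=507,-184,1.0
gx,gy=nx-55*math.cos(math.radians(na)),ny-55*math.sin(math.radians(na))
go([(gx,gy,92,90+na)])
p2,d2=bot.read_camera("side")
cv2.imwrite("pics/x11.png",cv2.resize(p2[190:310,270:430,::-1],None,fx=4,fy=4))
```

```text
t 25.8 pos [466.6  70.9  91.3] ang 85.54 tilt [-0. -0. -1.] q [ 0.15  0.21 -0.58  0.79 -0.    0.23] F [-0.5  0.1 -1. ] op 0.241
(452.0083767663985, -184.9598823540506, 92, 91.0) slide [-25.62  -0.07  -0.53] yaw -5.46
```

View pics/x11.png

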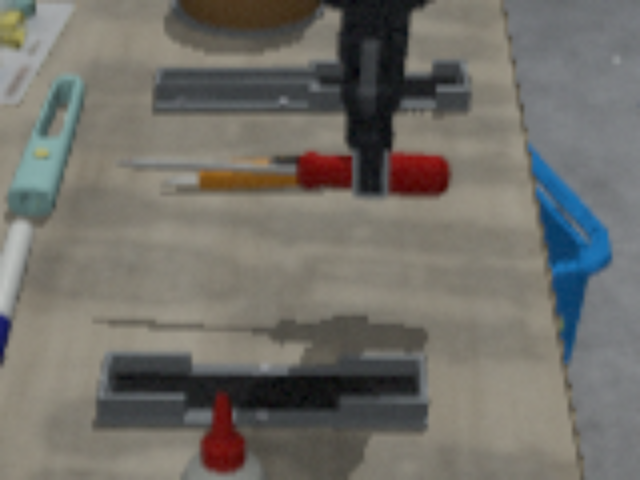

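Emit:
carry_out --targets '[{"slide":[-1,0,0],"yaw":-1},{"slide":[-3,0,0],"yaw":-3},{"slide":[-6.5,0,0],"yaw":-5.5},{"slide":[-10.5,0,-0.2],"yaw":-5.5},{"slide":[-15,0,-0.3],"yaw":-5.5},{"slide":[-19,0,-0.5],"yaw":-5.5},{"slide":[-22.5,0,-0.5],"yaw":-5.5},{"slide":[-24.8,0,-0.5],"yaw":-5.5},{"slide":[-25.6,0,-0.5],"yaw":-5.5},{"slide":[-25.6,0,-0.5],"yaw":-5.5},{"slide":[-25.6,0,-0.5],"yaw":-5.5}]'

```text
t: 26.95
eef_pos: [0.4516, -0.1837, 0.0912]
ee_rot: [0.496, -0.495, -0.505, 0.505]
force: [0.1, 0.6, -1.0]
opening: 0.246
```

Run:
```python
from h import *
go([(452,-185,27,91)])
p,d=bot.read_camera("top");cv2.imwrite("pics/t12.png",p[:,:,::-1])
k=bot.cut_out("screwdriver","top")
for r in k[:1]:
    X,u,v=cloud("top",d,r["mask"]);rc=cv2.minAreaRect(X[:,:2].astype(np.float32)*1000);print(r["p"],rc,np.percentile(X[:,2],[2,50,98]))
p2,d2=bot.read_camera("side")
cv2.imwrite("pics/x12.png",np.hstack([cv2.resize(p2[150:250,290:410,::-1],(400,333)),cv2.resize(p[190:310,330:474,::-1],(400,333))]))
```

```text
t 26.95 pos [ 451.6 -183.7   91.2] ang 91.07 tilt [-0.001  0.001 -1.   ] q [-0.39  0.23 -0.54  0.8   0.   -0.41] F [ 0.1  0.6 -1. ] op 0.246
(452, -185, 27, 91) slide [-0.14  6.42 -0.04] yaw 0.07
```

View pics/x12.png

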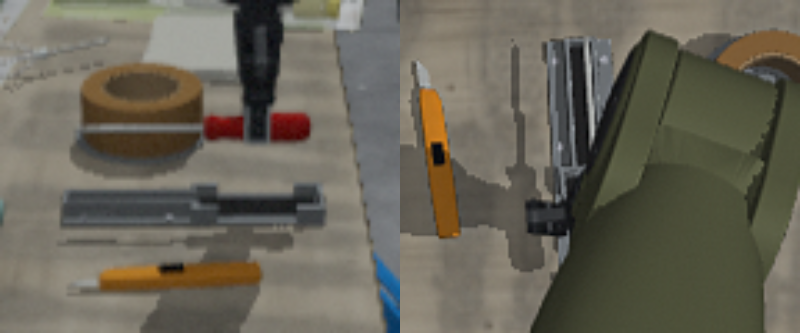

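Run:
```python
from h import *
p=cv2.imread("pics/t12.png")[195:265,370:420]
cv2.imwrite("pics/x13.png",cv2.resize(p,None,fx=8,fy=8,interpolation=cv2.INTER_CUBIC))
for x in (-11,30,60,100):
    a=np.radians(1.07);o=np.array([451.6,-183.7]);q=o+(x+55.7)*np.array([np.cos(a),np.sin(a)])
    print(x,(proj("top",[q[0]/1e3,q[1]/1e3,.080])[0]-[370,195]+.5)*8)
```

```text
-11 [239.83880589 453.45293274]
30 [230.30578437 310.09228074]
60 [223.38180354 205.96722409]
100 [214.21662299  68.13828327]
```

View pics/x13.png

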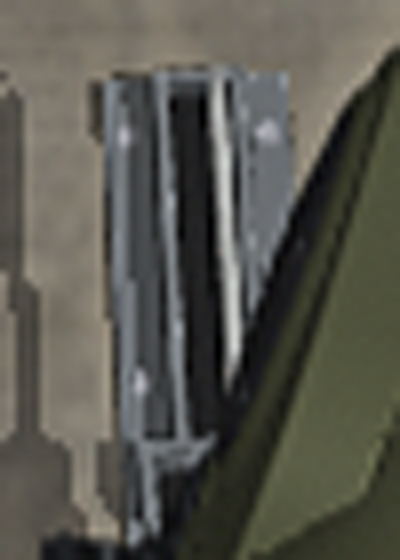

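Emit:
carry_out --targets '[{"slide":[-0.1,1,0],"yaw":0},{"slide":[-0.1,2.5,0],"yaw":0},{"slide":[-0.1,4,0],"yaw":0},{"slide":[-0.1,5.2,0],"yaw":0},{"slide":[-0.1,6,0],"yaw":0},{"slide":[-0.1,6.4,0],"yaw":0},{"slide":[-0.1,6.4,0],"yaw":0},{"slide":[-0.1,6.4,0],"yaw":0}]'

```text
t: 27.9
eef_pos: [0.4524, -0.1857, 0.0281]
ee_rot: [-0.495, 0.496, 0.505, -0.504]
force: [0.1, -0.3, -1.5]
opening: 0.244
```

Run:
```python
from h import *
go([(452,-185,26,91)])
p,d=bot.read_camera("top")
p2,d2=bot.read_camera("side")
cv2.imwrite("pics/x14.png",np.hstack([cv2.resize(p2[160:240,290:410,::-1],(600,400)),cv2.resize(p[195:265,370:405,::-1],(200,400))]))
```

```text
t 27.9 pos [ 452.4 -185.7   28.1] ang 91.05 tilt [ 0. -0. -1.] q [-0.39  0.32 -0.61  0.65 -0.   -0.41] F [ 0.1 -0.3 -1.5] op 0.244
(452, -185, 26, 91) slide [0.07 0.21 0.04] yaw 0.05
```

View pics/x14.png

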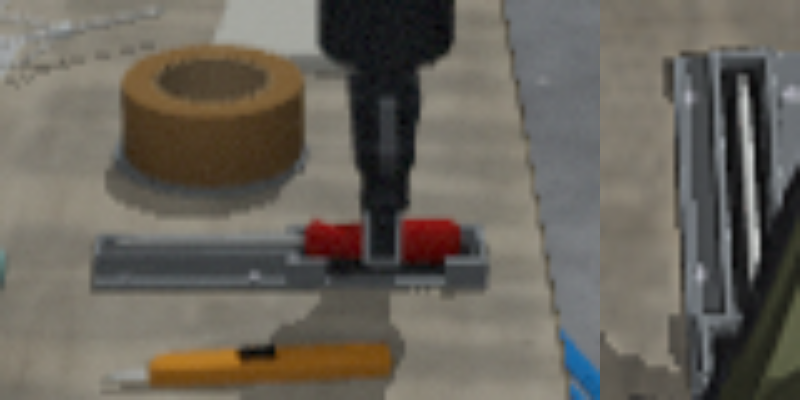

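Screwdriver is in the bay and slot; lower 2 mm, release, lift and go towards the cutter.

Emit:
carry_out --targets '[{"slide":[0,0.1,0],"yaw":0},{"slide":[0,0.2,0],"yaw":0},{"slide":[0,0.2,0],"yaw":0}]'

```text
t: 28.3
eef_pos: [0.4524, -0.1858, 0.0261]
ee_rot: [-0.495, 0.496, 0.505, -0.504]
force: [-0.2, -0.5, 1.7]
opening: 0.24
```

Emit:
carry_out --targets '[{"slide":[0,0,0],"yaw":0},{"slide":[0,0,0],"yaw":0},{"slide":[0,0,0],"yaw":0},{"slide":[0,0,0],"yaw":0},{"slide":[0,0,0],"yaw":0},{"slide":[0,0,0],"yaw":0},{"slide":[0,0,0],"yaw":0},{"slide":[0,0,0],"yaw":0}]' --jaw -1

```text
t: 29.1
eef_pos: [0.4521, -0.1856, 0.0258]
ee_rot: [-0.495, 0.495, 0.505, -0.505]
force: [0.5, -0.1, 0.1]
opening: 0.997
```

Emit:
carry_out --targets '[{"slide":[0,-0.5,0],"yaw":0},{"slide":[0,-2,0],"yaw":0},{"slide":[0,-5,0],"yaw":0},{"slide":[0,-8,0],"yaw":0},{"slide":[2,-10,-1],"yaw":-2},{"slide":[5,-10,-2.5],"yaw":-5.1},{"slide":[8.5,-10,-4],"yaw":-5.1},{"slide":[11.5,-10,-5.5],"yaw":-5.1},{"slide":[12.7,-10,-6.3],"yaw":-5.1},{"slide":[12.7,-10,-6.3],"yaw":-5.1},{"slide":[12.7,-10,-6.3],"yaw":-5.1}]'

```text
t: 30.2
eef_pos: [0.5124, -0.0579, 0.1257]
ee_rot: [0.472, -0.472, -0.526, 0.526]
force: [-1.3, 0.0, 0.7]
opening: 1.004
```

Run:
```python
from h import *
go([(515,-58.5,22,96.2)])
p,d=bot.read_camera("top")
p2,d2=bot.read_camera("side")
cv2.imwrite("pics/x15.png",np.hstack([cv2.resize(p2[160:260,290:410,::-1],(480,400)),cv2.resize(p[195:305,340:420,::-1],(320,400))]))
```

```text
t 30.2 pos [512.4 -57.9 125.7] ang 96.16 tilt [-0.001 -0.001 -1.   ] q [-0.11  0.24 -0.44  0.89 -0.   -0.22] F [-1.3  0.   0.7] op 1.004
(515, -58.5, 22, 96.2) slide [-0.08 10.37 -0.26] yaw -0.04
```

View pics/x15.png

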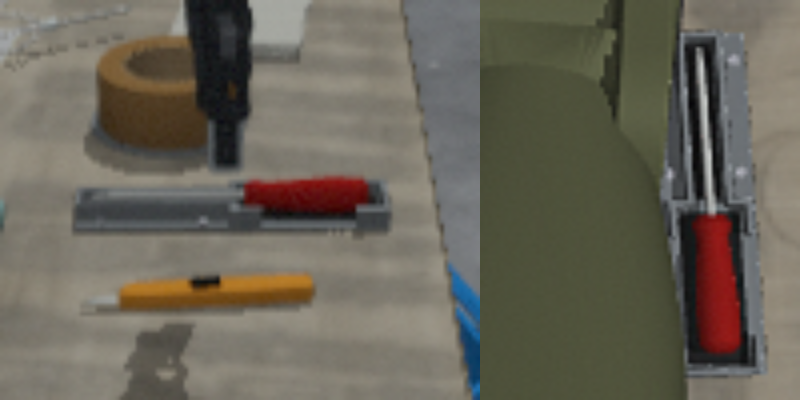

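Emit:
carry_out --targets '[{"slide":[-0.1,1,-0.2],"yaw":0},{"slide":[-0.1,3.5,-0.2],"yaw":0},{"slide":[-0.1,6,-0.2],"yaw":0},{"slide":[-0.1,8.5,-0.2],"yaw":0},{"slide":[-0.1,10,-0.2],"yaw":0},{"slide":[-0.1,10.4,-0.2],"yaw":0},{"slide":[-0.1,10.4,-0.2],"yaw":0},{"slide":[-0.1,10.4,-0.2],"yaw":0},{"slide":[-0.1,10.4,-0.2],"yaw":0}]'

```text
t: 31.2
eef_pos: [0.5158, -0.0586, 0.0227]
ee_rot: [-0.472, 0.473, 0.526, -0.526]
force: [-0.1, 0.1, -0.0]
opening: 1.0
```

Emit:
carry_out --targets '[{"slide":[0,0,0],"yaw":0},{"slide":[0,0,0],"yaw":0},{"slide":[0,0,0],"yaw":0},{"slide":[0,0,0],"yaw":0},{"slide":[0,0,0],"yaw":0},{"slide":[0,0,0],"yaw":0},{"slide":[0,0,0],"yaw":0},{"slide":[0,0,0],"yaw":0},{"slide":[0,0,0],"yaw":0},{"slide":[0,0,0],"yaw":0},{"slide":[0,0,0],"yaw":0},{"slide":[0,0,0],"yaw":0}]' --jaw 1 --grip_force 60

```text
t: 32.4
eef_pos: [0.5151, -0.0583, 0.0221]
ee_rot: [-0.472, 0.473, 0.526, -0.526]
force: [-1.9, -0.0, 4.9]
opening: 0.213
```

Emit:
carry_out --targets '[{"slide":[0,-0.5,0],"yaw":0},{"slide":[0,-2,0],"yaw":0},{"slide":[0,-4,0],"yaw":0},{"slide":[0,-6,0],"yaw":0},{"slide":[0,-7,0],"yaw":0},{"slide":[0,-7,0],"yaw":0},{"slide":[0,-7,0],"yaw":0}]'

```text
t: 33.1
eef_pos: [0.5146, -0.0582, 0.0913]
ee_rot: [0.473, -0.472, -0.526, 0.526]
force: [0.7, 0.1, -1.0]
opening: 0.213
```

Run:
```python
from h import *
go([(516,186.2,92,89.5)])
p,d=bot.read_camera("top")
p2,d2=bot.read_camera("side")
cv2.imwrite("pics/x16.png",np.hstack([cv2.resize(p2[160:280,280:424,::-1],(480,400)),cv2.resize(p[185:295,300:380,::-1],(320,400))]))
```

```text
t 33.1 pos [514.6 -58.2  91.3] ang 96.15 tilt [-0.  0. -1.] q [-0.11  0.28 -0.47  0.81  0.   -0.22] F [ 0.7  0.1 -1. ] op 0.213
(516, 186.2, 92, 89.5) slide [24.29 -0.07 -2.76] yaw 6.65
```

View pics/x16.png

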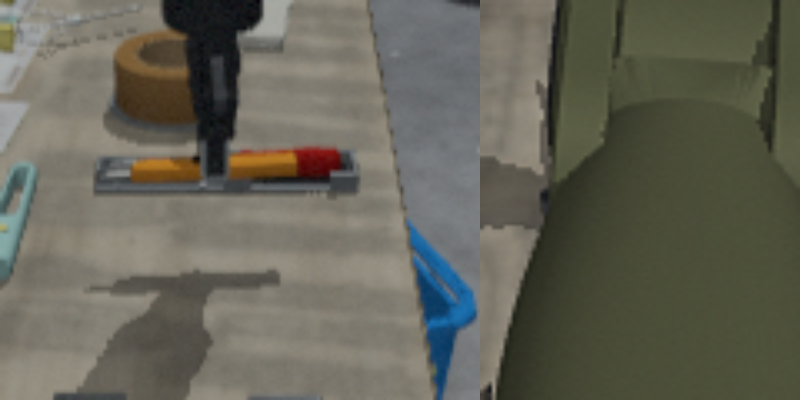

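Emit:
carry_out --targets '[{"slide":[1,0,0],"yaw":1},{"slide":[3,0,-0.3],"yaw":3},{"slide":[6.5,0,-0.7],"yaw":6},{"slide":[10.5,0,-1.2],"yaw":6.6},{"slide":[14.5,0,-1.7],"yaw":6.6},{"slide":[18.5,0,-2.1],"yaw":6.6},{"slide":[21.8,0,-2.5],"yaw":6.6},{"slide":[23.7,0,-2.7],"yaw":6.6},{"slide":[24.3,0,-2.8],"yaw":6.6},{"slide":[24.3,0,-2.8],"yaw":6.6},{"slide":[24.3,0,-2.8],"yaw":6.6}]'

```text
t: 34.3
eef_pos: [0.5163, 0.1853, 0.0913]
ee_rot: [0.502, -0.502, -0.497, 0.498]
force: [0.1, -0.3, -0.7]
opening: 0.212
```

Run:
```python
from h import *
go([(516,186.2,26.5,89.5)])
p,d=bot.read_camera("top")
p2,d2=bot.read_camera("side");k=bot.cut_out("box_cutter","side")
for r in k[:1]:
    X,u,v=cloud("side",d2,r["mask"]);print(r["p"],np.round(np.percentile(X,[1,50,99],axis=0)*1000))
cv2.imwrite("pics/x17.png",np.hstack([cv2.resize(p2[200:320,280:424,::-1],(480,400)),cv2.resize(p[195:305,205:285,::-1],(320,400))]))
```

```text
t 34.3 pos [516.3 185.3  91.3] ang 89.5 tilt [-0.001 -0.001 -1.   ] q [ 0.34  0.34 -0.4   0.84 -0.    0.35] F [ 0.1 -0.3 -0.7] op 0.212
(516, 186.2, 26.5, 89.5) slide [0.1  6.48 0.03] yaw 0.0
0.59 [[455. 178.  69.]
 [503. 193.  78.]
 [582. 198.  83.]]
```

View pics/x17.png

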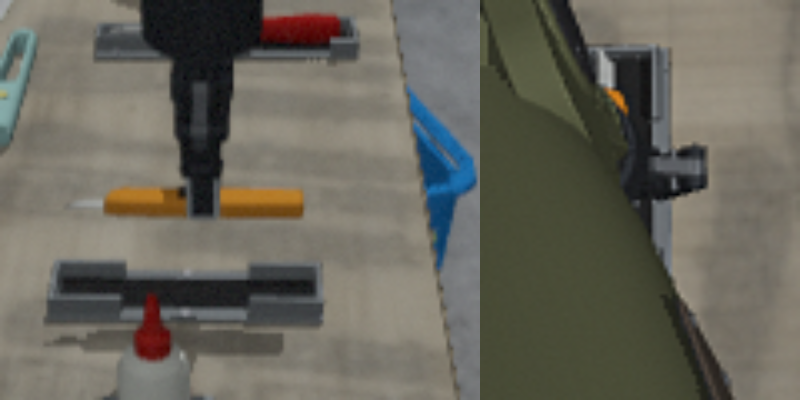

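Emit:
carry_out --targets '[{"slide":[0.1,1,0],"yaw":0},{"slide":[0.1,2.5,0],"yaw":0},{"slide":[0.1,4,0],"yaw":0},{"slide":[0.1,5.2,0],"yaw":0},{"slide":[0.1,6,0],"yaw":0},{"slide":[0.1,6.4,0],"yaw":0},{"slide":[0.1,6.4,0],"yaw":0},{"slide":[0.1,6.4,0],"yaw":0}]'

```text
t: 35.25
eef_pos: [0.5171, 0.1874, 0.0281]
ee_rot: [-0.502, 0.502, 0.498, -0.498]
force: [-0.4, 0.6, -0.2]
opening: 0.212
```

Run:
```python
from h import *
go([(516,186.2,26,89.5)])
p2,d2=bot.read_camera("side")
cv2.imwrite("pics/x18.png",cv2.resize(p2[200:320,280:424,::-1],(480,400)))
```

```text
t 35.25 pos [517.1 187.4  28.1] ang 89.54 tilt [ 0.001  0.    -1.   ] q [ 0.35  0.41 -0.46  0.7   0.    0.36] F [-0.4  0.6 -0.2] op 0.212
(516, 186.2, 26, 89.5) slide [-0.12  0.21  0.11] yaw 0.04
```

View pics/x18.png

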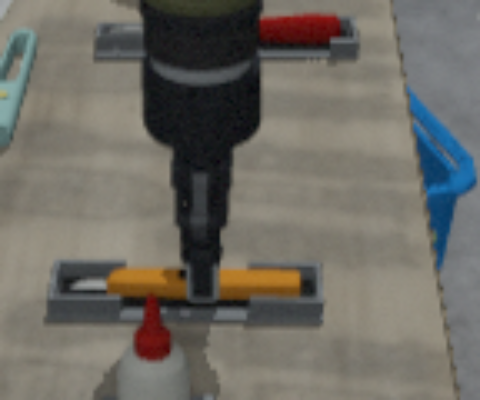

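The cutter sits inside its pocket; lower 2 mm, release, lift clear and move away to the middle to get a clear view.

Emit:
carry_out --targets '[{"slide":[-0.1,0.1,0],"yaw":0},{"slide":[-0.1,0.2,0],"yaw":0},{"slide":[-0.1,0.2,0],"yaw":0}]'

```text
t: 35.6
eef_pos: [0.5171, 0.1864, 0.0262]
ee_rot: [-0.502, 0.502, 0.498, -0.498]
force: [1.0, -0.1, 2.2]
opening: 0.215
```

Emit:
carry_out --targets '[{"slide":[0,0,0],"yaw":0},{"slide":[0,0,0],"yaw":0},{"slide":[0,0,0],"yaw":0},{"slide":[0,0,0],"yaw":0},{"slide":[0,0,0],"yaw":0},{"slide":[0,0,0],"yaw":0},{"slide":[0,0,0],"yaw":0},{"slide":[0,0,0],"yaw":0}]' --jaw -1

```text
t: 36.4
eef_pos: [0.5167, 0.1863, 0.0258]
ee_rot: [0.502, -0.502, -0.498, 0.498]
force: [-0.1, -0.7, 0.3]
opening: 1.0
```

Emit:
carry_out --targets '[{"slide":[0,-0.5,0],"yaw":0},{"slide":[0,-2,0],"yaw":0},{"slide":[0,-5,0],"yaw":0},{"slide":[0,-9,0],"yaw":0},{"slide":[0,-13,0],"yaw":0},{"slide":[-4,-16,0],"yaw":0},{"slide":[-8,-16,1],"yaw":0},{"slide":[-12,-16,2],"yaw":0},{"slide":[-16,-16,3],"yaw":0},{"slide":[-18,-16,4],"yaw":0},{"slide":[-18,-16,4],"yaw":0},{"slide":[-18,-16,4],"yaw":0}]'

```text
t: 37.6
eef_pos: [0.4754, 0.0065, 0.1863]
ee_rot: [-0.502, 0.502, 0.498, -0.497]
force: [0.8, 1.1, 0.3]
opening: 0.994
```

Run:
```python
from h import *
go([])
p,d=bot.read_camera("top");cv2.imwrite("pics/t19.png",p[:,:,::-1])
def show(cam,d,names):
  for n in names:
    r=bot.cut_out(n,cam)
    if not r: print(n,"none");continue
    X,u,v=cloud(cam,d,r[0]["mask"]);rc=cv2.minAreaRect(X[:,:2].astype(np.float32)*1000)
    print(cam,n,round(r[0]["p"],2),np.round(rc[0],1),np.round(rc[1],1),round(rc[2],1),np.round(np.percentile(X[:,2],[2,50,98])*1000))
N="screwdriver box_cutter glue_bottle tape_roll marker loose_handle".split()
show("top",d,N)
p2,d2=bot.read_camera("side");cv2.imwrite("pics/s19.png",p2[:,:,::-1])
show("side",d2,N)
cv2.imwrite("pics/x19.png",cv2.resize(p[190:310,140:500,::-1],None,fx=2.2,fy=2.2))
cv2.imwrite("pics/y19.png",cv2.resize(p2[150:370,260:420,::-1],None,fx=2.7,fy=2.7))
```

```text
t 37.6 pos [475.4   6.5 186.3] ang 89.48 tilt [ 0.001  0.    -1.   ] q [ 0.01  0.12 -0.44  1.01  0.    0.02] F [0.8 1.1 0.3] op 0.994
top screwdriver 0.8 [ 501.3 -189. ] [ 24.5 183.1] 87.4 [13. 24. 31.]
top box_cutter 0.72 [531.6 186.4] [ 23.4 155.8] 89.2 [ 5. 16. 23.]
top glue_bottle 0.69 [542.  354.7] [40.  40.8] 33.8 [ 14.  80. 121.]
top tape_roll 0.84 [ 556.4 -337.8] [109.8 113.8] 31.2 [12. 52. 59.]
top marker 0.97 [690.   95.9] [145.5  20.1] 88.3 [ 8. 16. 23.]
top loose_handle 0.52 [ 556.3 -336.6] [112.6 113. ] 3.7 [10. 51. 58.]
side screwdriver 0.58 [ 463.4 -210.6] [ 84.  111.9] 86.1 [-2. 17. 25.]
side box_cutter 0.61 [506.9 247.2] [127.4 197.4] 14.8 [-1. 14. 19.]
side glue_bottle 0.81 [531.7 310.3] [145.   40.7] 78.8 [ 17.  64. 113.]
side tape_roll 0.58 [ 554.8 -334.6] [119.2 112.3] 72.7 [ 4. 37. 52.]
side marker 0.86 [689.3  98.5] [ 17.1 149. ] 0.1 [ 3. 14. 20.]
side loose_handle 0.88 [687.7 -91.7] [170.1  36. ] 88.8 [-4. 15. 21.]
```

View pics/x19.png

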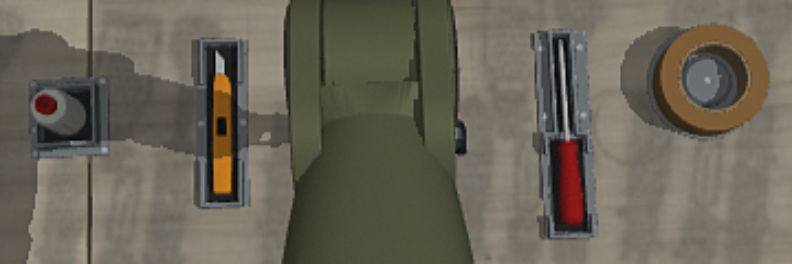

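View pics/y19.png

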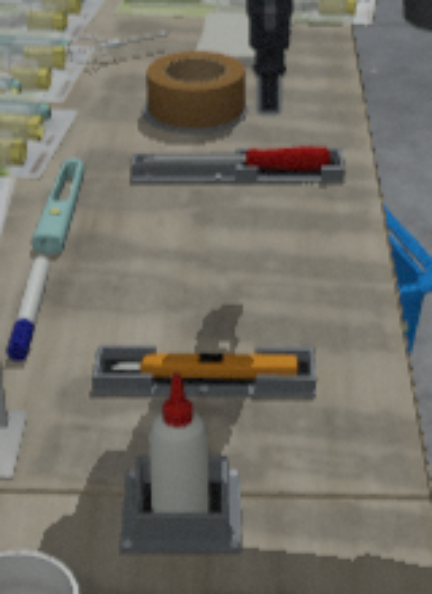

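Run:
```python
from h import *
p=cv2.imread("pics/t19.png")[195:305,375:415]
cv2.imwrite("pics/x20.png",cv2.resize(p,None,fx=5.4,fy=5.4,interpolation=cv2.INTER_CUBIC))
for o,y in(((507,-184),1.0),((507,-186),-1)):
  a=np.radians(y)
  for x in (-100,-11,100):
    q=np.array(o)+x*np.array([np.cos(a),np.sin(a)]);print(x,(proj("top",[q[0]/1e3,q[1]/1e3,.015])[0]-[375,195]+.5)*5.4)
```

```text
-100 [133.8738123 528.81067  ]
-11 [120.72263293 325.17101461]
100 [104.64482206  76.21388503]
-100 [130.4315266  528.90894806]
-11 [124.42162182 325.06208803]
100 [117.07377443  75.83424336]
```

View pics/x20.png

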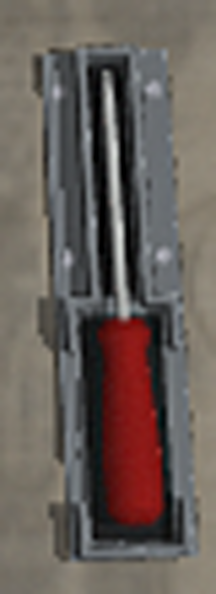

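```bash
python3 -c "
from workcell import bot
print(bot.sign_off())"
```

```text
the job is handed in; nothing more can be done
None
```

I put the glue bottle, tape roll, screwdriver and box cutter each into its holder, released them all, and handed the job in at about 38 s with the gripper clear of everything.

**Bottle:** it stands upright at about (542, 355) mm, and its socket is at (542, 354).

**Tape roll:** it shifted about 11 mm when I gripped it, which I corrected before lowering. It now lies level at about (557, -338), and the hub is at (558, -339). Its top is at 52 mm, as expected for a roll lying on the disc.

**Screwdriver:** it lies flat in the bay and slot, about 2 mm lengthwise from the nest origin and 1–4° in line with it. The network's mask missed part of it and gave a centre about 6 mm off. I went by the picture instead, where the handle ends and tip fit the expected outline.

**Cutter:** it lies flat in its pocket at about (532, 186), and the nest is at (530, 186). It is within about 1° of the nest.

**Marker and teal handle:** both are within about 3 mm of where they started. In the last top view the network mistook the tape roll for the handle, so the handle check comes from the side camera.

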